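Move a backup disk set to the new dock in bay order

ROBOT

A 7-joint arm with a two-finger parallel gripper is mounted at the origin on a cart in front of the work surface, level with it; the furniture and walls round the work are solid. World frame = base frame: x ahead of the robot, y to its left, z up, the work surface at z = 0. Lengths are in m, angles in rad, forces in N, time in s.
With the tool pointing down it reaches from about 0.35 to 0.9 m from the base axis. Payload 8.1 kg.
Tool frame: the origin (TCP) lies midway between the tips of the shut fingers; the grasp point (between the pads) lies 19 mm behind it (r.grip_depth is the distance from the TCP to the grasp point, in m); z points along the fingers, y is the line along which they close (so a half turn about z gives the same grasp; the last joint's range is limited). The gripper opens to 92 mm and grips with 3 to 60 N. Pads are 19 mm wide; open, the fingers measure 130 mm over their backs; the gripper's body (75 mm by 190 mm) begins 47 mm behind the grasp point.
Start: joints at [-1.395, 0.434, 0.025, 1.573, -0.012, 1.134, -0.075], TCP at [0.172, 0.601, 0.227] pointing down, gripper open.
Joint ranges: [-2.62, 2.62], [-0.44, 2.09], [-1.27, 1.32], [0.08, 2.57], [-1.32, 4.46], [0.12, 2], [-2.74, 2.74]. Speed limits (rad/s): [2.22, 2.22, 3.01, 3.01, 3.14, 3.14, 3.14].

INTERFACE

Orientations are given as a rotation vector (axis times angle).
In Python, from bench import r gives the robot as it stands.
- The arm moves only by the shell command python3 -m creep 'ROWS' [FORCE]. ROWS is JSON, a list of rows, each an object with "xyz": the shift along the world's x, y, z in mm, a list of three; "dr": the turn, a rotation vector about the world's x, y, z in rad, a list of three; "hand": the finger opening in mm, from 0 to 91.8. In form: [{"xyz": [tx, ty, tz], "dr": [wx, wy, wz], "hand": hand}, ...]. A call has 1 to 20 rows; each row shifts and turns the commanded pose from where the row before left it; what a row does not reach is not made up. A row lasts 1/12 s, in which the tool goes at most 41.7 mm and 7.16 degrees, less where a joint would pass 70% of its speed; a pose out of reach is approached as far as the arm can. A call with a gripper value outside its range is refused whole. The fingers move at their own pace and stop on an object; FORCE is the grip in N (left out, the last holds). Time passes only in rows, so rows that do not move let the fingers close. It gives the time, the measured TCP pose, the force, the opening and the grip force at its end, in the units of the state.
- r.read_state(): the state, without advancing time (a new reading comes with each control period).
- r.snapshot(name): name is "scene" or "side" or "wrist"; returns the picture (384x512x3 uint8, red, green, blue); there is no depth.
- r.camera_info(name): a dict with "vfov" (degrees; the focal length in pixels is half the picture's height over the tangent of half this angle, whatever the lens; pixels are square), "cx", "cy" (the principal point, pixels), "k1" (the pictures are not rectified: a ray, as slopes to the right and down, at radius r is drawn at 1 + k1 r^2 times it, then the intrinsics apply), "rvec" (rotation vector, rad) and "tvec" (3), from world to camera coordinates, as OpenCV has them; the wrist camera has in their place "hand_eye" (4x4, takes a point from camera to tool coordinates, whose origin is the TCP and whose axes are the flange's). Camera axes: x right, y down, z forward; pixel columns grow to the right and rows downward; lengths in m; the calibration is good to about 2 mm. A picture is of the moment at which its call begins: read the wrist's pose just before it. camera_info takes no time and is no camera call.
- r.job_done(): hands the job in; it is judged then, once.
Trained networks look in the newest picture that a camera, given by its name, has taken for a name from the list of things; names that differ only in an ending like _2 or _b are one class to them, and where a whole thing is asked for, a point or a joint stands for the part that bears it (a point fixed in the world has none). Each returns a list of dicts, best first, with "p" (0 to 1); they miss things now and then, are a little off and sometimes report something else, mostly with a low value. They report only what shows in the picture. A call takes as long as a camera call.
- r.boxes_of(target, camera): "bbox" ([centre column, centre row, width, height] in pixels, round what is visible of it).
- r.cut_out(target, camera): "pixels" (384x512 bool, what is visible of it) and "bbox" ([centre column, centre row, width, height] in pixels, round what is visible of it).
The state is a dict: "time_s": time; "qpos": joint angles; "dq": joint speeds; "tau": joint torques, N m; "position": TCP position; "tcp_rot": TCP orientation; "wrist_force": force on the tool from outside, world axes, zero at the start; "moment": the same for the moment, N m; "gripper_width": finger opening in m; "grip_force": force on a finger pad.
Only numpy, scipy, OpenCV 4.12 (cv2) and the standard library are available. Lean on these libraries where they do the work, as an engineer would, in place of code of your own. Each camera call takes 0.05 s, during which the arm holds its last target. There are 200 camera calls.

TASK

The backup software knows each disk by its bay, counted from the power-button end. Move the four disk cartridges from the old black dock to the new grey dock so that they stand in the same order counted from the power-button end of each dock, every one lowered gently until it is fully home and upright. Do not drop or ram a cartridge, lay none on its side, and do not knock the drink can.

Things in the scene. Friction and masses are not known exactly. Their poses are not given: they have to be found in the camera images.
- disk_red: Black disk cartridge, red label over its top end and faces, 82 (x) x 19 (y) x 119 (z) mm, about 160 g, upright in the old bay of the same colour. Origin: centre of its underside; y through its thickness, along the row; z up. A half turn about z makes no difference. Grip across the 19 mm: 75 mm stand above the dock's rim, 27 mm are free between neighbours.
- old_bay_red: Fixed bay of the old black dock, red labels on its rim, where the red cartridge starts. 120 (x) x 46 (y) x 48 (z) mm. Origin: centre of its underside, 10 mm above the desk; slot floor 14 mm, rim 58 mm above the desk. y points along the row to the dock's silver power button. The four bays, 46 mm apart, stand in any order.
- disk_yellow: Black disk cartridge, yellow label over its top end and faces, 82 (x) x 19 (y) x 119 (z) mm, about 160 g, upright in the old bay of the same colour. Origin: centre of its underside; y through its thickness, along the row; z up. A half turn about z makes no difference. Grip across the 19 mm: 75 mm stand above the dock's rim, 27 mm are free between neighbours.
- old_bay_yellow: Fixed bay of the old black dock, yellow labels on its rim, where the yellow cartridge starts. 120 (x) x 46 (y) x 48 (z) mm. Origin: centre of its underside, 10 mm above the desk; slot floor 14 mm, rim 58 mm above the desk. y points along the row to the dock's silver power button. The four bays, 46 mm apart, stand in any order.
- disk_green: Black disk cartridge, green label over its top end and faces, 82 (x) x 19 (y) x 119 (z) mm, about 160 g, upright in the old bay of the same colour. Origin: centre of its underside; y through its thickness, along the row; z up. A half turn about z makes no difference. Grip across the 19 mm: 75 mm stand above the dock's rim, 27 mm are free between neighbours.
- old_bay_green: Fixed bay of the old black dock, green labels on its rim, where the green cartridge starts. 120 (x) x 46 (y) x 48 (z) mm. Origin: centre of its underside, 10 mm above the desk; slot floor 14 mm, rim 58 mm above the desk. y points along the row to the dock's silver power button. The four bays, 46 mm apart, stand in any order.
- disk_blue: Black disk cartridge, blue label over its top end and faces, 82 (x) x 19 (y) x 119 (z) mm, about 160 g, upright in the old bay of the same colour. Origin: centre of its underside; y through its thickness, along the row; z up. A half turn about z makes no difference. Grip across the 19 mm: 75 mm stand above the dock's rim, 27 mm are free between neighbours.
- old_bay_blue: Fixed bay of the old black dock, blue labels on its rim, where the blue cartridge starts. 120 (x) x 46 (y) x 48 (z) mm. Origin: centre of its underside, 10 mm above the desk; slot floor 14 mm, rim 58 mm above the desk. y points along the row to the dock's silver power button. The four bays, 46 mm apart, stand in any order.
- new_dock: New light-grey dock, fixed, four empty bays. Origin: on the desk under the row's middle; y along the row to the silver power button. Bays at x 0, y +69, +23, -23, -69 mm from the button end. Slots 92 (x) x 24 (y) mm, floor 14 mm, rim 58 mm above desk; top 14 mm flares 7 mm each side. No latch: seats by weight. 120 x 184 mm, plus a 35 mm long, 30 mm high button end.
- drink_can: Tall black drink can, 70 mm across, 168 mm high, loose on the desk between the docks, toward their far side. Origin: centre of its underside, z up. A bystander: leave it alone.

How it is judged:
By the outcome, as a careful person would: the job done as asked, in the order asked, and still so for the second after the job is handed in, with the robot touching nothing.
It also fails if it takes over 128 s, if anything falls off the work surface, if the arm or the gripper's body presses on something with over 40 N, if the wrist force passes 120 N, or if a joint passes its speed limit or range.

## Working session

There is one attempt and no reset: what is moved stays moved. The work goes in short steps, Python scripts to look and compute and a shell command to move; the robot and the scene stay as the last step left them, time stands still between calls to the robot, and variables do not carry over. Pictures are saved under pics/ and viewed, at most 14 in all, crops included, and the job is handed in when it is done.

```bash
ls; mkdir -p pics; python3 - <<'E'
from bench import r
import cv2
for c in ["scene","side","wrist"]:
    im=r.snapshot(c); cv2.imwrite(f"pics/{c}0.png",im[:,:,::-1]); print(c,r.camera_info(c))
    for n in ["disk_red","disk_yellow","disk_green","disk_blue","old_bay_red","new_dock","drink_can"]:
        print(n,[(round(d['p'],2),[round(v,1) for v in d['bbox']]) for d in r.boxes_of(n,c)[:2]])
print(r.read_state())
E
```

```text
pics
scene {'vfov': 44.263849681404515, 'cx': 267.6621387932788, 'cy': 194.76972643036078, 'k1': -0.05931855388547946, 'rvec': array([ 1.92718078, -0.58038802,  0.34261505]), 'tvec': array([-0.4881097 ,  0.2001833 ,  0.74606454])}
disk_red [(0.77, [257.8, 213.4, 33.9, 57.1])]
disk_yellow [(0.8, [276.7, 220.5, 33.2, 59.4])]
disk_green [(0.6, [298.6, 229.5, 38.8, 61.4])]
disk_blue [(0.56, [237.8, 209.8, 34.0, 55.7])]
old_bay_red [(0.85, [246.8, 251.0, 32.1, 33.3])]
new_dock [(0.86, [180.3, 190.6, 92.0, 58.1])]
drink_can [(0.85, [295.0, 169.1, 32.3, 69.7])]
side {'vfov': 42.4554931954408, 'cx': 249.70645507405885, 'cy': 187.8251838253584, 'k1': -0.11867860586388682, 'rvec': array([ 2.47630014e+00, -1.13657954e-02,  1.78712304e-03]), 'tvec': array([-0.56431585,  0.02991795,  1.1092312 ])}
disk_red [(0.73, [214.3, 215.0, 44.6, 41.8])]
disk_yellow [(0.66, [223.1, 234.0, 40.9, 37.6])]
disk_green [(0.75, [231.1, 254.3, 46.8, 49.0])]
disk_blue [(0.96, [206.4, 199.2, 45.0, 42.8]), (0.72, [224.2, 233.3, 46.3, 38.0])]
old_bay_red [(0.77, [215.7, 226.9, 59.7, 34.6])]
new_dock [(0.81, [215.2, 123.
[... 615 characters left out ...]
nk_can []
{'time_s': 1.2, 'qpos': array([-1.39459578,  0.43455538,  0.02496193,  1.57321462, -0.01159915,
        1.1339924 , -0.07508965]), 'dq': array([ 0.002604  ,  0.00117288, -0.00092423, -0.00136836,  0.00188822,
       -0.00027598,  0.00194463]), 'tau': array([-8.98387661e-04, -6.67688298e+01,  9.83546823e-01, -3.14806795e+01,
       -6.06319704e-02,  3.27886187e-02,  4.08152232e-05]), 'position': array([0.17200825, 0.60086887, 0.2267013 ]), 'tcp_rot': array([-4.36583323e-01, -3.11110573e+00,  3.90030996e-05]), 'wrist_force': array([-0.93422878,  0.06556068,  0.38411562]), 'moment': array([-0.02801441, -0.05408107, -0.02171827]), 'grip_force': 0.0, 'gripper_width': 0.0918166964615619}
```

```bash
python3 - <<'E'
import cv2
for c,(x0,y0,x1,y1) in {"scene":(100,110,370,300),"side":(130,60,350,300)}.items():
    im=cv2.imread(f"pics/{c}0.png")[y0:y1,x0:x1]; f=min(800/im.shape[1],600/im.shape[0]); cv2.imwrite(f"pics/{c}0c.png",cv2.resize(im,None,fx=f,fy=f,interpolation=cv2.INTER_CUBIC)); print(f)
E
```

```text
2.962962962962963
2.5
```

View pics/scene0c.png

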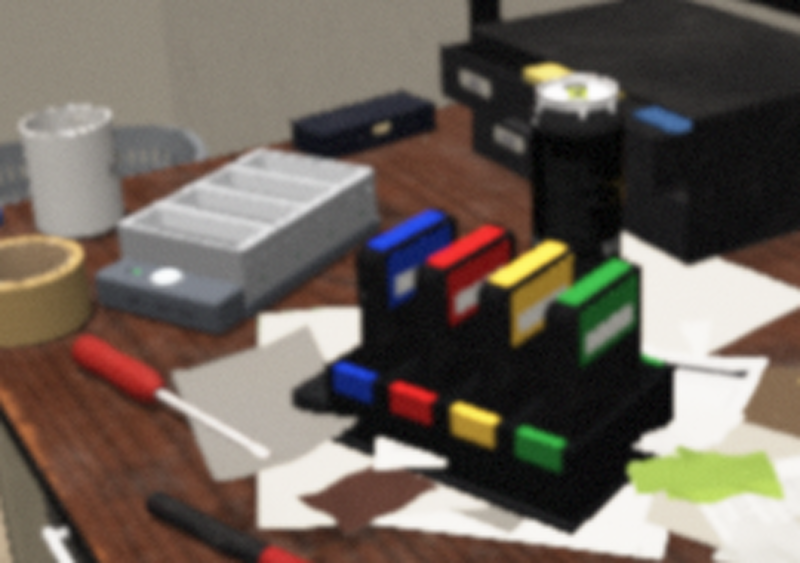

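View pics/side0c.png

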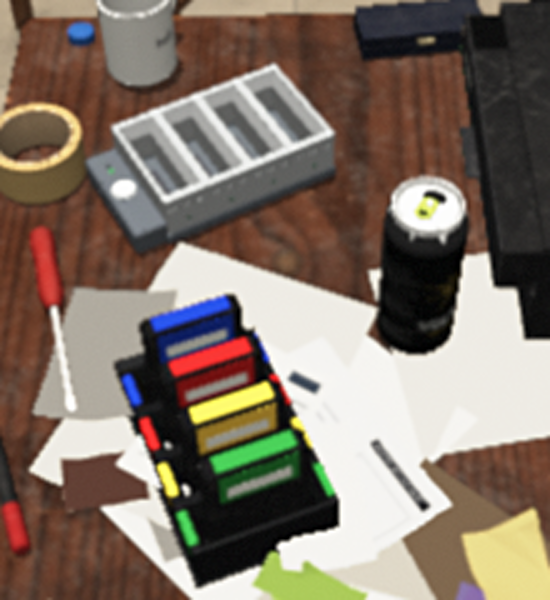

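The two views show the old dock (blue, red, yellow, green, with blue nearest the new dock) and the new dock, whose silver button is at its low-x end (side crop 123,187). The can is to the right. A dark stub shows past the blue end (scene crop 310,390). Next I'll triangulate.

```bash
cat > h.py <<'E'
import numpy as np, cv2
from scipy.spatial.transform import Rotation as R
from scipy.optimize import least_squares
from bench import r
def cam(c,st=None):
    i=r.camera_info(c); f=192/np.tan(np.radians(i['vfov']/2))
    if 'rvec' in i: M=R.from_rotvec(i['rvec']).as_matrix(); t=np.array(i['tvec'])
    else:
        st=st or r.read_state(); T=np.eye(4); T[:3,:3]=R.from_rotvec(st['tcp_rot']).as_matrix(); T[:3,3]=st['position']
        T=np.linalg.inv(T@np.array(i['hand_eye'])); M=T[:3,:3]; t=T[:3,3]
    return dict(f=f,c=np.array([i['cx'],i['cy']]),k=i['k1'],M=M,t=t)
def proj(C,P):
    q=np.atleast_2d(P)@C['M'].T+C['t']; s=q[:,:2]/q[:,2:]; return s*(1+C['k']*(s**2).sum(1,keepdims=True))*C['f']+C['c']
def ray(C,p):
    d=(np.asarray(p,float)-C['c'])/C['f']; s=d.copy()
    for _ in range(10): s=d/(1+C['k']*(s@s))
    v=C['M'].T@np.array([s[0],s[1],1]); return -C['M'].T@C['t'],v/np.linalg.norm(v)
def tri(obs):
    A=0;b=0
    for C,p in obs:
        o,v=ray(C,p); Q=np.eye(3)-np.outer(v,v); A=A+Q; b=b+Q@o
    X=np.linalg.solve(A,b); return X,[np.round(proj(C,X)[0]-p,1) for C,p in obs]
def onz(C,p,z):
    o,v=ray(C,p); return o+v*(z-o[2])/v[2]
E
python3 - <<'E'
from h import *
S=cam('scene');D=cam('side')
s=lambda p:np.array(p)/2.963+[100,110]
d=lambda p:np.array(p)/2.5+[130,60]
P={'blue':((411,231),(195,318)),'red':((470,246),(213,357)),'yel':((530,263),(232,402)),'grn':((597,283),(255,450)),
'nL':((120,230),(113,128)),'nT':((255,152),(275,66)),'nR':((375,170),(333,132)),'nB':((248,250),(165,200)),'can':((580,90),(430,203)),'button':((167,276),(123,187)),
'lblue':((355,382),(132,389)),'lred':((413,402),(149,432)),'lyel':((475,423),(168,480)),'lgrn':((540,447),(187,527))}
for k,(a,b) in P.items():
    X,e=tri([(S,s(a)),(D,d(b))]); print(k,X.round(4),e)
print(R.from_rotvec(r.read_state()['tcp_rot']).as_matrix().round(3))
E
```

```text
blue [ 0.4807 -0.0643  0.1292] [array([1. , 0.6]), array([-0.7, -0.9])]
red [ 0.4974 -0.105   0.1304] [array([0.2, 0.2]), array([-0.2, -0.2])]
yel [ 0.513  -0.1471  0.1307] [array([0.2, 0.1]), array([-0.1, -0.2])]
grn [ 0.5309 -0.1887  0.1292] [array([-0., -0.]), array([0., 0.])]
nL [0.3818 0.2365 0.0499] [array([0., 0.]), array([-0., -0.])]
nT [0.5403 0.3302 0.0504] [array([0.9, 0.6]), array([-0.7, -0.8])]
nR [0.5997 0.2205 0.0559] [array([-0.2, -0.2]), array([0.2, 0.2])]
nB [0.4422 0.1271 0.0583] [array([-0.7, -0.5]), array([0.5, 0.6])]
can [0.6707 0.0224 0.1638] [array([-0.1, -0.1]), array([0.1, 0.1])]
button [0.3948 0.1736 0.0307] [array([0.1, 0. ]), array([-0., -0.])]
lblue [ 0.4252 -0.0777  0.0472] [array([-0.5, -0.3]), array([0.3, 0.4])]
lred [ 0.4423 -0.121   0.048 ] [array([-0.5, -0.3]), array([0.3, 0.5])]
lyel [ 0.4597 -0.1658  0.049 ] [array([-0.1, -0.1]), array([0.1, 0.1])]
lgrn [ 0.4767 -0.2078  0.0484] [array([-0.3, -0.2]), array([0.2, 0.3])]
[[-0.961  0.275 -0.   ]
 [ 0.275  0.961 -0.   ]
 [-0.    -0.    -1.   ]]
```

```bash
python3 -m creep '[{"xyz":[4,-4,20],"dr":[0,0,-0.02],"hand":91},{"xyz":[10,-10,20],"dr":[0,0,-0.04],"hand":91},{"xyz":[17,-20,20],"dr":[0,0,-0.04],"hand":91},{"xyz":[18,-22,20],"dr":[0,0,-0.04],"hand":91},{"xyz":[18,-22,20],"dr":[0,0,-0.04],"hand":91},{"xyz":[18,-22,15],"dr":[0,0,-0.04],"hand":91},{"xyz":[18,-22,10],"dr":[0,0,-0.04],"hand":91},{"xyz":[18,-22,0],"dr":[0,0,-0.04],"hand":91},{"xyz":[18,-22,0],"dr":[0,0,-0.04],"hand":91},{"xyz":[18,-22,0],"dr":[0,0,-0.04],"hand":91},{"xyz":[18,-22,0],"dr":[0,0,-0.04],"hand":91},{"xyz":[18,-22,0],"dr":[0,0,-0.04],"hand":91},{"xyz":[18,-22,0],"dr":[0,0,-0.04],"hand":91},{"xyz":[18,-22,0],"dr":[0,0,-0.04],"hand":91},{"xyz":[18,-22,0],"dr":[0,0,-0.04],"hand":91},{"xyz":[18,-22,0],"dr":[0,0,-0.04],"hand":91},{"xyz":[18,-22,0],"dr":[0,0,-0.04],"hand":91},{"xyz":[18,-16,0],"dr":[0,0,-0.04],"hand":91},{"xyz":[10,-8,0],"dr":[0,0,-0.04],"hand":91},{"xyz":[0,0,0],"dr":[0,0,-0.02],"hand":91}]' 20
python3 - <<'E'
from h import *
import time
st=r.read_state(); im=r.snapshot('wrist'); np.save('st_new.npy',np.r_[st['position'],st['tcp_rot']]); cv2.imwrite('pics/w_new.png',im[:,:,::-1]); print(st['position'],st['tcp_rot'],st['time_s'])
E
```

```text
time_s: 2.87
position: [0.4849, 0.2325, 0.3518]
tcp_rot: [1.569, 2.72, -0.0]
wrist_force: [-0.8, 0.4, 0.6]
gripper_width: 0.0913
grip_force: 0.0
[0.48494085 0.23249239 0.35181407] [ 1.56864435e+00  2.72049157e+00 -2.46476737e-04] 2.8667
```

```bash
python3 -m creep '[{"xyz":[0,-6,0],"dr":[0,0,0.03],"hand":60},{"xyz":[0,-12,0],"dr":[0,0,0.06],"hand":40},{"xyz":[1,-20,0],"dr":[0,0,0.08],"hand":29},{"xyz":[1,-22,0],"dr":[0,0,0.08],"hand":29},{"xyz":[1,-22,0],"dr":[0,0,0.08],"hand":29},{"xyz":[1,-22,0],"dr":[0,0,0.08],"hand":29},{"xyz":[1,-22,0],"dr":[0,0,0.08],"hand":29},{"xyz":[1,-22,0],"dr":[0,0,0.08],"hand":29},{"xyz":[1,-22,0],"dr":[0,0,0.08],"hand":29},{"xyz":[1,-22,0],"dr":[0,0,0.08],"hand":29},{"xyz":[1,-22,0],"dr":[0,0,0.08],"hand":29},{"xyz":[1,-22,0],"dr":[0,0,0.08],"hand":29},{"xyz":[1,-22,0],"dr":[0,0,0.08],"hand":29},{"xyz":[1,-22,0],"dr":[0,0,0.08],"hand":29},{"xyz":[1,-22,0],"dr":[0,0,0.08],"hand":29},{"xyz":[1,-22,0],"dr":[0,0,0.08],"hand":29},{"xyz":[1,-22,0],"dr":[0,0,0.08],"hand":29},{"xyz":[0,-18,0],"dr":[0,0,0.08],"hand":29},{"xyz":[0,-8,0],"dr":[0,0,0.06],"hand":29},{"xyz":[0,0,0],"dr":[0,0,0.02],"hand":29}]'
python3 - <<'E'
from h import *
st=r.read_state(); im=r.snapshot('wrist'); np.save('st_old.npy',np.r_[st['position'],st['tcp_rot']]); cv2.imwrite('pics/w_old.png',im[:,:,::-1]); print(st['position'],st['tcp_rot'],st['time_s'],st['gripper_width'])
a=cv2.imread('pics/w_new.png');b=cv2.imread('pics/w_old.png')
for n,i in (('w_newc',a),('w_oldc',b)): cv2.imwrite(f'pics/{n}.png',cv2.resize(i,None,fx=1.5,fy=1.5,interpolation=cv2.INTER_CUBIC))
E
```

```text
time_s: 4.58
position: [0.4979, -0.1374, 0.3517]
tcp_rot: [0.645, -3.074, 0.0]
wrist_force: [-0.2, -0.3, 0.2]
gripper_width: 0.0292
grip_force: 0.0
[ 0.49794638 -0.13741973  0.35171672] [ 6.45188807e-01 -3.07449653e+00  3.64121100e-06] 4.5833 0.029241128334561575
```

View pics/w_newc.png

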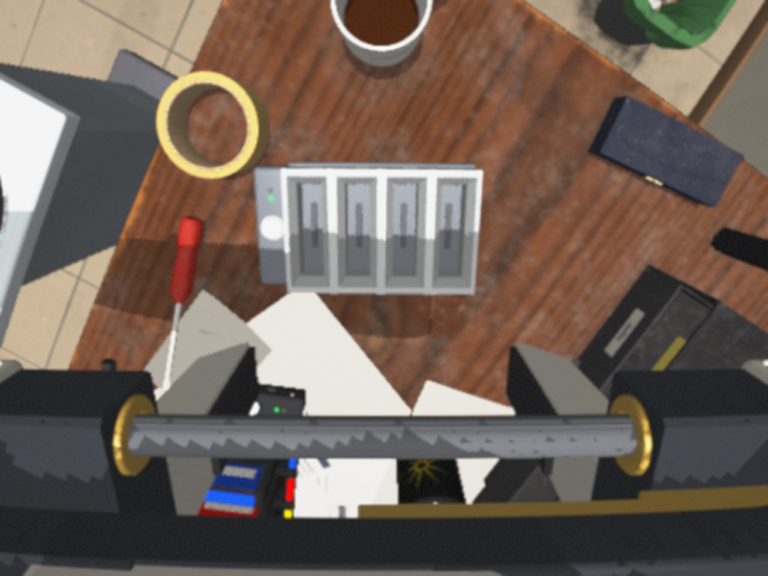

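View pics/w_oldc.png

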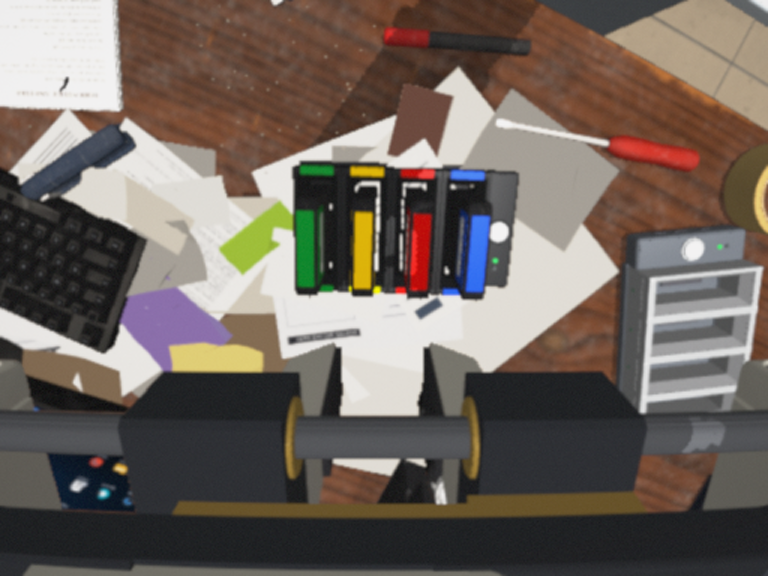

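The old dock's silver button (wrist view 498,232) is beyond blue, so the order from the button is blue, red, yellow, green. The new dock's button is at the left of its row (272,228). Both docks are clear, so I'll fit their poses from the wrist views.

```bash
cat > fit.py <<'E'
from h import *
def W(n):
    a=np.load(n); return cam('wrist',dict(position=a[:3],tcp_rot=a[3:]))
def pose(p,L): c,s=np.cos(p[2]),np.sin(p[2]); L=np.asarray(L,float); return np.c_[p[0]+c*L[:,0]-s*L[:,1],p[1]+s*L[:,0]+c*L[:,1],L[:,2]+(p[3] if len(p)>3 else 0)]
E
python3 - <<'E'
from fit import *
O=W('st_old.npy');N=W('st_new.npy');S=cam('scene');D=cam('side')
s=lambda p:np.array(p)/2.963+[100,110]
d=lambda p:np.array(p)/2.5+[130,60]
im=cv2.imread('pics/w_old.png'); hsv=cv2.cvtColor(im,cv2.COLOR_BGR2HSV)
ctr=[]
for n,(h0,h1) in dict(blue=(100,130),red=(170,190),yel=(18,32),grn=(50,75)).items():
    h=hsv[:,:,0].astype(int); h=np.where((h<10)&(h1>180),h+180,h)
    m=((h>=h0)&(h<=h1)&(hsv[:,:,1]>120)&(hsv[:,:,2]>110)).astype(np.uint8); m[:136]=0;m[200:]=0;m[:,:185]=0;m[:,340:]=0
    k,l,stt,c=cv2.connectedComponentsWithStats(m); i=1+np.argmax(stt[1:,4]); q=cv2.minAreaRect(np.argwhere(l==i)[:,::-1].astype(np.float32))
    print(n,np.array(q[0]).round(1),np.array(q[1]).round(1),round(q[2],1),onz(O,q[0],.133).round(4)); ctr.append(q[0])
ctr=np.array(ctr)
L=[[0,y,0.133] for y in (.069,.023,-.023,-.069)]
f=lambda p:(proj(O,pose(p,L))-ctr).ravel()
q=least_squares(f,[.506,-.126,np.radians(22)]); print('old',q.x.round(4),np.degrees(q.x[2]),q.fun.round(1))
sc=np.array([s(p) for p in [(411,231),(470,246),(530,263),(597,283)]]); sd=np.array([d(p) for p in [(195,318),(213,357),(232,402),(255,450)]])
f=lambda p:np.r_[(proj(O,pose(p,L))-ctr).ravel(),(proj(S,pose(p,L))-sc).ravel(),(proj(D,pose(p,L))-sd).ravel()]
q=least_squares(f,np.r_[q.x,0]); print('old3 dz',q.x.round(4),q.fun.round(1))
LN=[[-.06,.092,.058],[-.06,-.092,.058],[.06,-.092,.058],[.06,.092,.058]]
# corners: image TL,TR,BR,BL ; image left=button(+y)
pn=np.array([(283,170),(482,170),(475,294),(288,293)])/1.5
for t0 in (120,):
  f=lambda p:(proj(N,pose(p,LN))-pn).ravel()
  q=least_squares(f,[.491,.229,np.radians(t0)]); print('new',q.x.round(4),np.degrees(q.x[2]),q.fun.round(1))
  q=least_squares(f,np.r_[q.x,0]); print('new dz',q.x.round(4),q.fun.round(1))
# scene/side corners: L,T,R,B
pts=[((120,230),(113,128)),((255,152),(275,66)),((375,170),(333,132)),((248,250),(165,200))]
f=lambda p:np.r_[(proj(N,pose(p,LN))-pn).ravel(), (proj(S,pose(p,LN))-np.array([s(a) for a,b in pts])[[0,1,2,3]]).ravel(),(proj(D,pose(p,LN))-np.array([d(b) for a,b in pts])).ravel()]
q=least_squares(f,q.x); print('new3',q.x.round(4),q.fun.round(1))
E
```

```text
blue [318.2 168.5] [13.1 52. ] 4.8 [ 0.4742 -0.0648  0.133 ]
red [279.5 167.7] [12.5 51.2] 3.6 [ 0.492  -0.1078  0.133 ]
yel [240.2 167.5] [15.  53.3] 1.6 [ 0.5106 -0.1509  0.133 ]
grn [203.  165.5] [49. 10.] 90.0 [ 0.5261 -0.1925  0.133 ]
old [ 0.5007 -0.129   0.3892] 22.298898660839487 [-0.4  0.2  0.1  0.   0.8 -0.7 -0.5  0.5]
old3 dz [ 0.5027 -0.1285  0.3829 -0.0019] [-1.1  1.8 -0.4  1.5  0.7  0.5 -0.5  1.4 -0.8  0.2 -0.7  0.6  0.3  0.7
  0.2  0.1 -2.7 -1.4 -1.9  0.5 -1.1  0.9 -1.4  1.3]
new [0.4932 0.2186 2.0964] 120.11415835055661 [  4.   88.4  -4.6  88.2   4.8 -76.7  -4.2 -75.9]
new dz [ 0.5535  0.1167  2.0969 -0.6421] [ 39.6  59.3 -40.3  59.2 -34.8 -57.9  35.4 -57.1]
new3 [ 0.4938  0.2259  1.8551 -0.0283] [  1.4  64.1 -16.5  90.8  11.  -66.2  13.4 -96.2  32.7  17.8  45.6  18.9
 -27.    2.1 -42.2  -2.5  14.4  33.1  23.1  41.9 -14.2 -15.9 -16.5 -28.8]
```

```bash
python3 - <<'E'
from fit import *
N=W('st_new.npy');O=W('st_old.npy');S=cam('scene');D=cam('side')
s=lambda p:np.array(p)/2.963+[100,110]
d=lambda p:np.array(p)/2.5+[130,60]
LN=[[.06,.092,.058],[.06,-.092,.058],[-.06,-.092,.058],[-.06,.092,.058]]
pn=np.array([(283,170),(482,170),(475,294),(288,293)])/1.5
f=lambda p:(proj(N,pose(p,LN))-pn).ravel()
q=least_squares(f,[.491,.229,np.radians(120)]); print('new',q.x.round(4),np.degrees(q.x[2]),q.fun.round(1))
q2=least_squares(f,np.r_[q.x,0]); print('new dz',q2.x.round(4),q2.fun.round(1))
pts=[((120,230),(113,128)),((255,152),(275,66)),((375,170),(333,132)),((248,250),(165,200))]
f=lambda p:np.r_[(proj(N,pose(p,LN))-pn).ravel(), (proj(S,pose(p,LN))-np.array([s(a) for a,b in pts])).ravel(),(proj(D,pose(p,LN))-np.array([d(b) for a,b in pts])).ravel()]
q3=least_squares(f,q2.x); print('new3',q3.x.round(4),q3.fun.round(1))
print(pose(q.x,[[0,y,0] for y in (.069,.023,-.023,-.069)]).round(4))
print(pose([.5015,-.1288,.387],[[0,y,0] for y in (.069,.023,-.023,-.069)]).round(4))
st=r.read_state(); print(R.from_rotvec(st['tcp_rot']).as_matrix().round(3), np.radians(90)+.387)
E
```

```text
new [0.4889 0.2261 2.0911] 119.81099675438095 [-1.  -0.6  0.7 -0.1  0.2  0.4  0.1  0.6]
new dz [ 0.4892  0.2256  2.0911 -0.0036] [-0.4 -0.4  0.1  0.2 -0.3 -0.   0.6  0.2]
new3 [ 0.4898  0.2258  2.096  -0.0029] [-0.3  0.1  0.5 -0.   0.4 -0.1  1.2  0.7 -0.3 -1.2  1.3 -0.3 -0.2  0.2
 -1.5  0.9 -1.1 -0.2 -1.1 -0.6  0.1  0.6 -0.2  1.4]
[[0.429  0.1918 0.    ]
 [0.4689 0.2147 0.    ]
 [0.5088 0.2375 0.    ]
 [0.5487 0.2604 0.    ]]
[[ 0.4755 -0.0649  0.    ]
 [ 0.4928 -0.1075  0.    ]
 [ 0.5102 -0.1501  0.    ]
 [ 0.5275 -0.1927  0.    ]]
[[-0.916 -0.402 -0.   ]
 [-0.402  0.916  0.001]
 [-0.     0.001 -1.   ]] 1.9577963267948966
```

```bash
python3 -m creep '[{"xyz":[-3,9,-10],"dr":[0,0,-0.005],"hand":27},{"xyz":[-5,16,-20],"dr":[0,0,-0.01],"hand":27},{"xyz":[-5,16,-25],"dr":[0,0,-0.01],"hand":27},{"xyz":[-5,16,-25],"dr":[0,0,0],"hand":27},{"xyz":[-4,15,-25],"dr":[0,0,0],"hand":27},{"xyz":[0,0,-25],"dr":[0,0,0],"hand":27},{"xyz":[0,0,-25],"dr":[0,0,0],"hand":27},{"xyz":[0,0,-15],"dr":[0,0,0],"hand":27},{"xyz":[0,0,-12],"dr":[0,0,0],"hand":27},{"xyz":[0,0,0],"dr":[0,0,0],"hand":27},{"xyz":[0,0,0],"dr":[0,0,0],"hand":27}]'
python3 - <<'E'
from fit import *
st=r.read_state(); im=r.snapshot('wrist'); np.save('st_b.npy',np.r_[st['position'],st['tcp_rot']]); cv2.imwrite('pics/w_b.png',im[:,:,::-1]); print(st['position'],st['tcp_rot'],st['time_s'],st['gripper_width'])
im=im[:,:,::-1].copy(); C=W('st_b.npy')
for z in (.133,):
  P=pose([.5015,-.1288,.387],[[x,y,z] for y in (.069,.023) for x in (-.041,.041)])
  for p in proj(C,P): print(p.round()); cv2.drawMarker(im,tuple(int(v) for v in p),(255,0,255),0,8)
cv2.imwrite('pics/w_bc.png',cv2.resize(im,None,fx=1.5,fy=1.5,interpolation=cv2.INTER_CUBIC))
E
```

```text
time_s: 5.55
position: [0.4758, -0.0634, 0.1696]
tcp_rot: [0.604, -3.082, -0.001]
wrist_force: [0.2, 0.5, 1.2]
gripper_width: 0.027
grip_force: 0.0
[ 0.47578534 -0.06335137  0.16958437] [ 6.04417757e-01 -3.08172467e+00 -1.22171014e-03] 5.55 0.026974522818777227
[253. 159.]
[253. 276.]
[178. 159.]
[187. 276.]
```

View pics/w_bc.png

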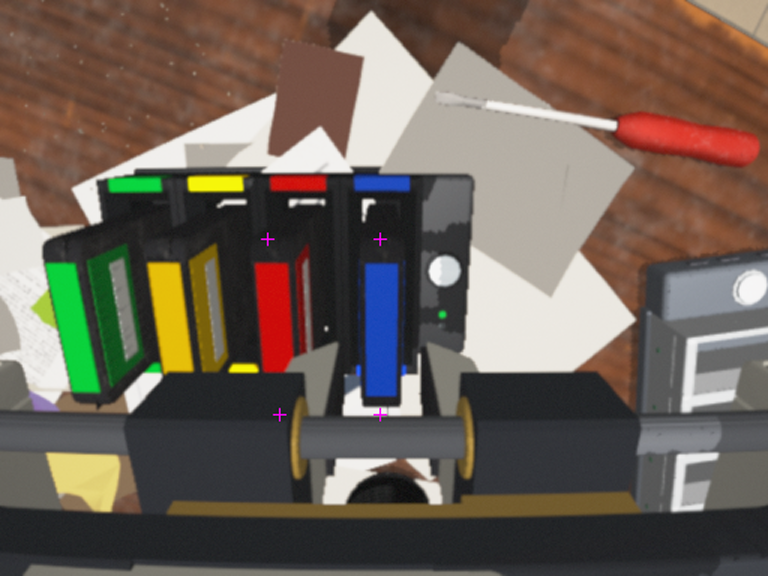

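```bash
python3 -m creep '[{"xyz":[0,-0.5,-15],"dr":[0,0,0],"hand":27},{"xyz":[0,-0.5,-20],"dr":[0,0,0],"hand":27},{"xyz":[0,0,-20],"dr":[0,0,0],"hand":27},{"xyz":[0,0,-15],"dr":[0,0,0],"hand":27},{"xyz":[0,0,-8],"dr":[0,0,0],"hand":27},{"xyz":[0,0,0],"dr":[0,0,0],"hand":27},{"xyz":[0,0,0],"dr":[0,0,0],"hand":14},{"xyz":[0,0,0],"dr":[0,0,0],"hand":14},{"xyz":[0,0,0],"dr":[0,0,0],"hand":14},{"xyz":[0,0,0],"dr":[0,0,0],"hand":14},{"xyz":[0,0,0],"dr":[0,0,0],"hand":14}]' 25
```

```text
time_s: 6.52
position: [0.4769, -0.066, 0.0927]
tcp_rot: [-0.603, 3.081, 0.0]
wrist_force: [-0.8, 1.3, 7.6]
gripper_width: 0.0187
grip_force: 25.0
```

```bash
python3 -m creep '[{"xyz":[0,0,3],"dr":[0,0,0],"hand":14},{"xyz":[0,0,5],"dr":[0,0,0],"hand":14},{"xyz":[0,0,8],"dr":[0,0,0],"hand":14},{"xyz":[0,0,12],"dr":[0,0,0],"hand":14},{"xyz":[0,0,15],"dr":[0,0,0],"hand":14},{"xyz":[0,0,15],"dr":[0,0,0],"hand":14},{"xyz":[0,0,15],"dr":[0,0,0],"hand":14},{"xyz":[0,0,15],"dr":[0,0,0],"hand":14},{"xyz":[0,0,15],"dr":[0,0,0],"hand":14},{"xyz":[0,0,15],"dr":[0,0,0],"hand":14},{"xyz":[0,0,15],"dr":[0,0,0],"hand":14},{"xyz":[0,0,10],"dr":[0,0,0],"hand":14},{"xyz":[0,0,5],"dr":[0,0,0],"hand":14},{"xyz":[0,0,0],"dr":[0,0,0],"hand":14}]'
python3 -c "
from h import *
M=R.from_rotvec(r.read_state()['tcp_rot']).as_matrix();print(np.degrees(np.arctan2(M[1,1],M[0,1])))"
```

```text
time_s: 7.68
position: [0.4765, -0.0662, 0.2408]
tcp_rot: [-0.602, 3.081, -0.0]
wrist_force: [0.1, -1.1, -1.1]
gripper_width: 0.0188
grip_force: 25.0
112.11772623224965
```

```bash
python3 -m creep '[{"xyz":[-1,4,0],"dr":[0,0,-0.025],"hand":14},{"xyz":[-2,8,0],"dr":[0,0,-0.05],"hand":14},{"xyz":[-2,12,0],"dr":[0,0,-0.08],"hand":14},{"xyz":[-3,15,0],"dr":[0,0,-0.08],"hand":14},{"xyz":[-3,15,0],"dr":[0,0,-0.08],"hand":14},{"xyz":[-3,15,0],"dr":[0,0,-0.08],"hand":14},{"xyz":[-3,15,0],"dr":[0,0,-0.08],"hand":14},{"xyz":[-3,15,0],"dr":[0,0,-0.08],"hand":14},{"xyz":[-3,15,0],"dr":[0,0,-0.08],"hand":14},{"xyz":[-3,15,0],"dr":[0,0,-0.08],"hand":14},{"xyz":[-3,15,0],"dr":[0,0,-0.08],"hand":14},{"xyz":[-3,15,0],"dr":[0,0,-0.08],"hand":14},{"xyz":[-3,15,0],"dr":[0,0,-0.08],"hand":14},{"xyz":[-3,15,0],"dr":[0,0,-0.08],"hand":14},{"xyz":[-3,15,0],"dr":[0,0,-0.08],"hand":14},{"xyz":[-3,15,0],"dr":[0,0,-0.08],"hand":14},{"xyz":[-2,15,0],"dr":[0,0,-0.08],"hand":14},{"xyz":[-1,10,0],"dr":[0,0,-0.08],"hand":14},{"xyz":[0,4,0],"dr":[0,0,-0.06],"hand":14},{"xyz":[0,0,0],"dr":[0,0,-0.02],"hand":14}]'
python3 -c "
from h import *
s=r.read_state();M=R.from_rotvec(s['tcp_rot']).as_matrix();print(np.degrees(np.arctan2(M[1,1],M[0,1])),s['qpos'])"
```

```text
time_s: 9.35
position: [0.4283, 0.1829, 0.2388]
tcp_rot: [-1.574, -2.718, 0.002]
wrist_force: [-0.0, -0.4, -2.1]
gripper_width: 0.0192
grip_force: 25.0
29.84121889956244 [-0.88884386  0.15958343  0.43048544  1.95215147 -0.07648306  1.04695941
  0.09605153]
```

```bash
python3 -m creep '[{"xyz":[0,3,-4],"dr":[0,0,0],"hand":14},{"xyz":[1,4,-8],"dr":[0,0,0],"hand":14},{"xyz":[0,2,-12],"dr":[0,0,0],"hand":14},{"xyz":[0,0,-14],"dr":[0,0,0],"hand":14},{"xyz":[0,0,-14],"dr":[0,0,0],"hand":14},{"xyz":[0,0,-14],"dr":[0,0,0],"hand":14},{"xyz":[0,0,-10],"dr":[0,0,0],"hand":14},{"xyz":[0,0,-4],"dr":[0,0,0],"hand":14},{"xyz":[0,0,0],"dr":[0,0,0],"hand":14},{"xyz":[0,0,0],"dr":[0,0,0],"hand":14}]'
python3 - <<'E'
from fit import *
st=r.read_state(); im=r.snapshot('wrist'); np.save('st_c.npy',np.r_[st['position'],st['tcp_rot']])
im=im[:,:,::-1].copy(); C=W('st_c.npy')
P=pose([.4893,.2259,2.093],[[x,y,.058] for y in (.092,.069,.046,0,-.046,-.092) for x in (-.06,.06)])
for p in proj(C,P): cv2.drawMarker(im,tuple(int(v) for v in p),(255,0,255),0,8)
cv2.imwrite('pics/w_cc.png',cv2.resize(im,None,fx=1.5,fy=1.5,interpolation=cv2.INTER_CUBIC)); print(st['position'],st['time_s'])
E
```

```text
time_s: 10.18
position: [0.4302, 0.1907, 0.1598]
tcp_rot: [1.573, 2.719, -0.0]
wrist_force: [0.3, -0.8, -1.6]
gripper_width: 0.0188
grip_force: 25.0
[0.43022996 0.19074045 0.15982726] 10.1833
```

View pics/w_cc.png

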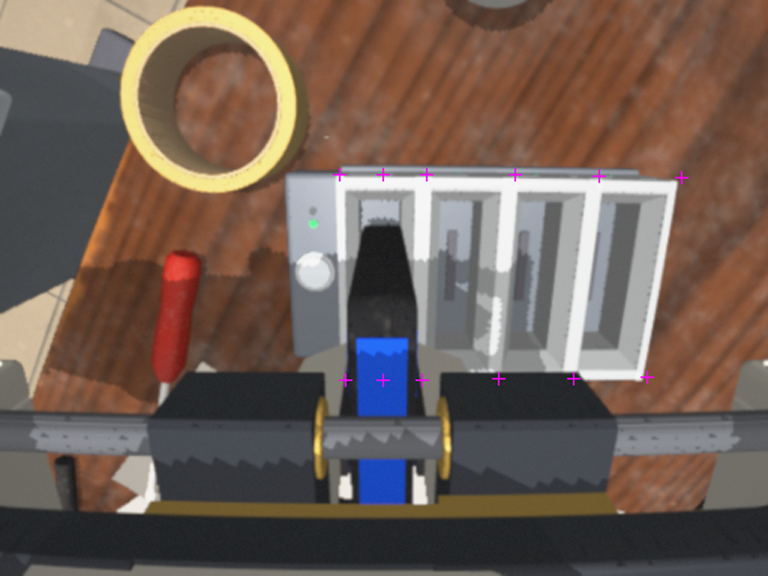

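The disk (narrow underside near 383,228) hangs over bay 1 in the grey dock, centred left-right. I'll check its fore-aft position numerically.

```bash
python3 - <<'E'
from fit import *
C=W('st_c.npy'); 
P=pose([.4893,.2259,2.093],[[.041,.069,.081],[.041,.069,.2],[.046,.069,.058],[-.041,.069,.2]]); print((proj(C,P)*1.5).round())
print((onz(C,np.array([383,228])/1.5,.081)-onz(C,np.array([383,338])/1.5,.2)).round(4))
E
```

```text
[[384. 218.]
 [385. 295.]
 [384. 201.]
 [384. 544.]]
[-0.0034  0.006  -0.119 ]
```

```bash
python3 -m creep '[{"xyz":[-1,1,-4],"dr":[0,0,0],"hand":14},{"xyz":[0,1,-6],"dr":[0,0,0],"hand":14},{"xyz":[0,0,-6],"dr":[0,0,0],"hand":14},{"xyz":[0,0,-6],"dr":[0,0,0],"hand":14},{"xyz":[0,0,-6],"dr":[0,0,0],"hand":14},{"xyz":[0,0,-6],"dr":[0,0,0],"hand":14},{"xyz":[0,0,-4],"dr":[0,0,0],"hand":14},{"xyz":[0,0,-2],"dr":[0,0,0],"hand":14},{"xyz":[0,0,0],"dr":[0,0,0],"hand":14}]'
```

```text
time_s: 10.98
position: [0.4288, 0.1927, 0.1192]
tcp_rot: [-1.573, -2.719, 0.001]
wrist_force: [-0.4, -1.0, -1.2]
gripper_width: 0.0188
grip_force: 25.0
```

```bash
python3 -m creep '[{"xyz":[0,0,-2],"dr":[0,0,0],"hand":14},{"xyz":[0,0,-4],"dr":[0,0,0],"hand":14},{"xyz":[0,0,-4],"dr":[0,0,0],"hand":14},{"xyz":[0,0,-4],"dr":[0,0,0],"hand":14},{"xyz":[0,0,-4],"dr":[0,0,0],"hand":14},{"xyz":[0,0,-2],"dr":[0,0,0],"hand":14},{"xyz":[0,0,-2],"dr":[0,0,0],"hand":14},{"xyz":[0,0,-1],"dr":[0,0,0],"hand":14},{"xyz":[0,0,-1],"dr":[0,0,0],"hand":14},{"xyz":[0,0,0],"dr":[0,0,0],"hand":14},{"xyz":[0,0,0],"dr":[0,0,0],"hand":14}]'
```

```text
time_s: 11.9
position: [0.4291, 0.1929, 0.0958]
tcp_rot: [1.573, 2.719, 0.0]
wrist_force: [-0.4, 0.4, -1.5]
gripper_width: 0.0188
grip_force: 25.0
```

```bash
python3 -m creep '[{"xyz":[0,0,-1],"dr":[0,0,0],"hand":14},{"xyz":[0,0,-1],"dr":[0,0,0],"hand":14},{"xyz":[0,0,-0.5],"dr":[0,0,0],"hand":14},{"xyz":[0,0,-0.5],"dr":[0,0,0],"hand":14},{"xyz":[0,0,0],"dr":[0,0,0],"hand":14},{"xyz":[0,0,0],"dr":[0,0,0],"hand":14}]'
```

```text
time_s: 12.4
position: [0.429, 0.1929, 0.0928]
tcp_rot: [1.573, 2.719, 0.0]
wrist_force: [-0.1, 0.1, -1.4]
gripper_width: 0.019
grip_force: 25.0
```

```bash
python3 -m creep '[{"xyz":[0,0,-0.5],"dr":[0,0,0],"hand":14},{"xyz":[0,0,-0.5],"dr":[0,0,0],"hand":14},{"xyz":[0,0,0],"dr":[0,0,0],"hand":14},{"xyz":[0,0,0],"dr":[0,0,0],"hand":14}]';python3 -m creep '[{"xyz":[0,0,-0.5],"dr":[0,0,0],"hand":14},{"xyz":[0,0,-0.5],"dr":[0,0,0],"hand":14},{"xyz":[0,0,0],"dr":[0,0,0],"hand":14},{"xyz":[0,0,0],"dr":[0,0,0],"hand":14}]'
```

```text
time_s: 12.73
position: [0.4291, 0.1929, 0.0926]
tcp_rot: [-1.573, -2.719, -0.001]
wrist_force: [-4.4, -1.9, 15.5]
gripper_width: 0.0189
grip_force: 25.0
time_s: 13.07
position: [0.4293, 0.1931, 0.0925]
tcp_rot: [-1.573, -2.719, -0.002]
wrist_force: [-8.3, -2.9, 30.5]
gripper_width: 0.0188
grip_force: 25.0
```

```bash
python3 -m creep '[{"xyz":[0,0,1],"dr":[0,0,0],"hand":14},{"xyz":[0,0,0.5],"dr":[0,0,0],"hand":14},{"xyz":[0,0,0],"dr":[0,0,0],"hand":20},{"xyz":[0,0,0],"dr":[0,0,0],"hand":23},{"xyz":[0,0,0],"dr":[0,0,0],"hand":27},{"xyz":[0,0,0],"dr":[0,0,0],"hand":27},{"xyz":[0,0,0],"dr":[0,0,0],"hand":27},{"xyz":[0,0,4],"dr":[0,0,0],"hand":27},{"xyz":[0,0,10],"dr":[0,0,0],"hand":27},{"xyz":[0,0,15],"dr":[0,0,0],"hand":27},{"xyz":[0,0,20],"dr":[0,0,0],"hand":27},{"xyz":[0,0,25],"dr":[0,0,0],"hand":27},{"xyz":[0,0,25],"dr":[0,0,0],"hand":27},{"xyz":[0,0,25],"dr":[0,0,0],"hand":27},{"xyz":[0,0,20],"dr":[0,0,0],"hand":27},{"xyz":[0,0,0],"dr":[0,0,0],"hand":27}]'
python3 - <<'E'
from fit import *
im=np.vstack([r.snapshot('wrist')[:,:,::-1][:, :],]); a=r.snapshot('side')[60:160,130:270,::-1]
h=cv2.resize(im,(512,384)); a=cv2.resize(a,(280,200)); o=np.zeros((384,792,3),np.uint8); o[:,:512]=h; o[:200,512:]=a; cv2.imwrite('pics/rel1.png',o)
E
```

```text
time_s: 14.4
position: [0.4311, 0.1936, 0.2409]
tcp_rot: [1.572, 2.716, 0.01]
wrist_force: [1.2, -0.0, 0.1]
gripper_width: 0.0268
grip_force: 0.0
```

View pics/rel1.png

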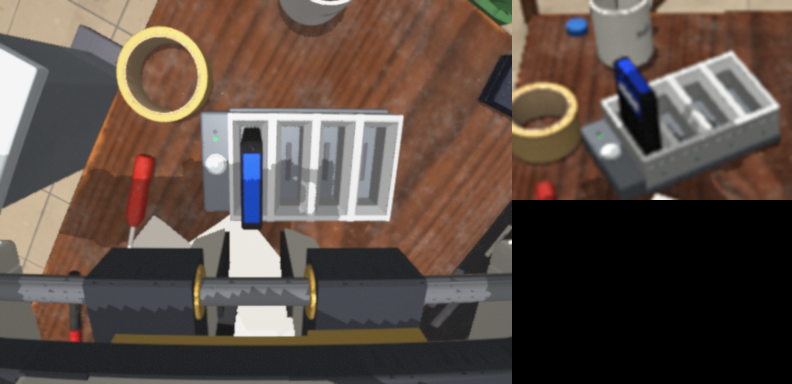

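Blue stands upright in bay 1 at the button end (252,190) and fully home. Next is red.

```bash
python3 -m creep '[{"xyz":[1,-5,0],"dr":[0,0,0.03],"hand":27},{"xyz":[2,-10,0],"dr":[0,0,0.06],"hand":27},{"xyz":[3.5,-17,0],"dr":[0,0,0.08],"hand":27},{"xyz":[3.5,-17,0],"dr":[0,0,0.08],"hand":27},{"xyz":[3.5,-17,0],"dr":[0,0,0.08],"hand":27},{"xyz":[3.5,-17,0],"dr":[0,0,0.08],"hand":27},{"xyz":[3.5,-17,0],"dr":[0,0,0.08],"hand":27},{"xyz":[3.5,-17,0],"dr":[0,0,0.08],"hand":27},{"xyz":[3.5,-17,0],"dr":[0,0,0.08],"hand":27},{"xyz":[3.5,-17,0],"dr":[0,0,0.08],"hand":27},{"xyz":[3.5,-17,0],"dr":[0,0,0.08],"hand":27},{"xyz":[3.5,-17,0],"dr":[0,0,0.08],"hand":27},{"xyz":[3.5,-17,0],"dr":[0,0,0.08],"hand":27},{"xyz":[3.5,-17,0],"dr":[0,0,0.08],"hand":27},{"xyz":[3.5,-17,0],"dr":[0,0,0.08],"hand":27},{"xyz":[3.5,-17,0],"dr":[0,0,0.08],"hand":27},{"xyz":[3.5,-17,0],"dr":[0,0,0.08],"hand":27},{"xyz":[3.5,-17,0],"dr":[0,0,0.08],"hand":27},{"xyz":[2,-10,0],"dr":[0,0,0.05],"hand":27},{"xyz":[1.5,-5.5,0],"dr":[0,0,0.015],"hand":27}]' && python3 -m creep '[{"xyz":[0,0,-5],"dr":[0,0,0],"hand":27},{"xyz":[0,0,-15],"dr":[0,0,0],"hand":27},{"xyz":[0,0,-25],"dr":[0,0,0],"hand":27},{"xyz":[0,0,-25],"dr":[0,0,0],"hand":27},{"xyz":[0,0,-10],"dr":[0,0,0],"hand":27},{"xyz":[0,0,0],"dr":[0,0,0],"hand":27},{"xyz":[0,0,0],"dr":[0,0,0],"hand":27}]'
python3 -c "
from h import *
s=r.read_state();M=R.from_rotvec(s['tcp_rot']).as_matrix();print(s['position'],np.degrees(np.arctan2(M[1,1],M[0,1])))
im=r.snapshot('wrist')[:,:,::-1];cv2.imwrite('pics/r2.png',im)"
```

```text
time_s: 16.17
position: [0.4907, -0.1115, 0.2352]
tcp_rot: [0.604, -3.081, 0.0]
wrist_force: [-0.2, -0.6, 0.2]
gripper_width: 0.0276
grip_force: 0.0
time_s: 16.75
position: [0.4911, -0.1094, 0.156]
tcp_rot: [0.602, -3.082, -0.0]
wrist_force: [0.7, -0.5, 0.7]
gripper_width: 0.0269
grip_force: 0.0
[ 0.49111004 -0.1094036   0.15604663] 112.10816054607251
```

View pics/r2.png

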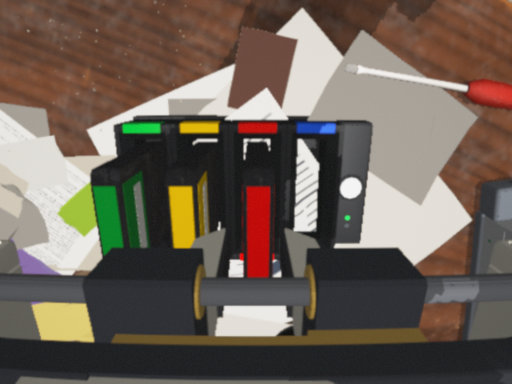

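Red is centred between the open fingers (col 257) and the neighbours are clear, so I'll descend, grip and lift.

```bash
python3 -m creep '[{"xyz":[1,0.5,-8],"dr":[0,0,0],"hand":27},{"xyz":[1,0.5,-15],"dr":[0,0,0],"hand":27},{"xyz":[0,0,-18],"dr":[0,0,0],"hand":27},{"xyz":[0,0,-14],"dr":[0,0,0],"hand":27},{"xyz":[0,0,-8],"dr":[0,0,0],"hand":27},{"xyz":[0,0,0],"dr":[0,0,0],"hand":27},{"xyz":[0,0,0],"dr":[0,0,0],"hand":27},{"xyz":[0,0,0],"dr":[0,0,0],"hand":14},{"xyz":[0,0,0],"dr":[0,0,0],"hand":14},{"xyz":[0,0,0],"dr":[0,0,0],"hand":14},{"xyz":[0,0,0],"dr":[0,0,0],"hand":14},{"xyz":[0,0,0],"dr":[0,0,0],"hand":14}]' 25
```

```text
time_s: 17.8
position: [0.4942, -0.1086, 0.094]
tcp_rot: [-0.603, 3.082, -0.0]
wrist_force: [-1.0, 1.0, 6.5]
gripper_width: 0.0187
grip_force: 25.0
```

```bash
python3 -m creep '[{"xyz":[0,0,3],"dr":[0,0,0],"hand":14},{"xyz":[0,0,5],"dr":[0,0,0],"hand":14},{"xyz":[0,0,8],"dr":[0,0,0],"hand":14},{"xyz":[0,0,12],"dr":[0,0,0],"hand":14},{"xyz":[0,0,15],"dr":[0,0,0],"hand":14},{"xyz":[0,0,15],"dr":[0,0,0],"hand":14},{"xyz":[0,0,15],"dr":[0,0,0],"hand":14},{"xyz":[0,0,15],"dr":[0,0,0],"hand":14},{"xyz":[0,0,15],"dr":[0,0,0],"hand":14},{"xyz":[0,0,15],"dr":[0,0,0],"hand":14},{"xyz":[0,0,15],"dr":[0,0,0],"hand":14},{"xyz":[0,0,15],"dr":[0,0,0],"hand":14},{"xyz":[0,0,10],"dr":[0,0,0],"hand":14},{"xyz":[0,0,5],"dr":[0,0,0],"hand":14},{"xyz":[0,0,0],"dr":[0,0,0],"hand":14}]'
```

```text
time_s: 19.05
position: [0.494, -0.1088, 0.2573]
tcp_rot: [-0.602, 3.081, -0.0]
wrist_force: [0.4, -1.0, -1.6]
gripper_width: 0.0189
grip_force: 25.0
```

```bash
python3 -m creep '[{"xyz":[-1,5,0],"dr":[0,0,-0.03],"hand":14},{"xyz":[-1,10,0],"dr":[0,0,-0.06],"hand":14},{"xyz":[-1.5,18,0],"dr":[0,0,-0.08],"hand":14},{"xyz":[-1.5,18,0],"dr":[0,0,-0.08],"hand":14},{"xyz":[-1.5,18,0],"dr":[0,0,-0.08],"hand":14},{"xyz":[-1.5,18,0],"dr":[0,0,-0.08],"hand":14},{"xyz":[-1.5,18,0],"dr":[0,0,-0.08],"hand":14},{"xyz":[-1.5,18,0],"dr":[0,0,-0.08],"hand":14},{"xyz":[-1.5,18,0],"dr":[0,0,-0.08],"hand":14},{"xyz":[-1.5,18,0],"dr":[0,0,-0.08],"hand":14},{"xyz":[-1.5,18,0],"dr":[0,0,-0.08],"hand":14},{"xyz":[-1.5,18,0],"dr":[0,0,-0.08],"hand":14},{"xyz":[-1.5,18,0],"dr":[0,0,-0.08],"hand":14},{"xyz":[-1.5,18,0],"dr":[0,0,-0.08],"hand":14},{"xyz":[-1.5,18,0],"dr":[0,0,-0.08],"hand":14},{"xyz":[-1.5,18,0],"dr":[0,0,-0.08],"hand":14},{"xyz":[-1.5,18,0],"dr":[0,0,-0.08],"hand":14},{"xyz":[-0.5,18,0],"dr":[0,0,-0.08],"hand":14},{"xyz":[0,13,0],"dr":[0,0,-0.05],"hand":14},{"xyz":[0,8.5,0],"dr":[0,0,-0.015],"hand":14}]' && python3 -m creep '[{"xyz":[0,0,-3],"dr":[0,0,0],"hand":14},{"xyz":[0,0,-8],"dr":[0,0,0],"hand":14},{"xyz":[0,0,-14],"dr":[0,0,0],"hand":14},{"xyz":[0,0,-14],"dr":[0,0,0],"hand":14},{"xyz":[0,0,-14],"dr":[0,0,0],"hand":14},{"xyz":[0,0,-14],"dr":[0,0,0],"hand":14},{"xyz":[0,0,-14],"dr":[0,0,0],"hand":14},{"xyz":[0,0,-8],"dr":[0,0,0],"hand":14},{"xyz":[0,0,-4],"dr":[0,0,0],"hand":14},{"xyz":[0,0,0],"dr":[0,0,0],"hand":14},{"xyz":[0,0,0],"dr":[0,0,0],"hand":14}]'
python3 -c "
from h import *
s=r.read_state();M=R.from_rotvec(s['tcp_rot']).as_matrix();print(s['position'],np.degrees(np.arctan2(M[1,1],M[0,1])))
im=r.snapshot('wrist')[:,:,::-1];cv2.imwrite('pics/p2.png',im)"
```

```text
time_s: 20.72
position: [0.4677, 0.2176, 0.2551]
tcp_rot: [-1.574, -2.718, 0.002]
wrist_force: [-0.1, -0.6, -1.1]
gripper_width: 0.0189
grip_force: 25.0
time_s: 21.63
position: [0.4687, 0.2155, 0.1634]
tcp_rot: [1.574, 2.719, -0.0]
wrist_force: [0.2, -0.5, -2.2]
gripper_width: 0.0193
grip_force: 25.0
[0.46873675 0.21549678 0.16340852] 29.88045456283892
```

View pics/p2.png

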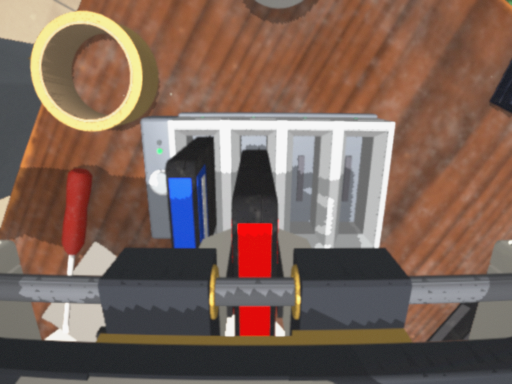

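Red hangs centred over bay 2 (col 254), and blue stands upright beside it. I'll lower red.

```bash
python3 -m creep '[{"xyz":[0,0,-4],"dr":[0,0,0],"hand":14},{"xyz":[0,0,-8],"dr":[0,0,0],"hand":14},{"xyz":[0,0,-8],"dr":[0,0,0],"hand":14},{"xyz":[0,0,-6],"dr":[0,0,0],"hand":14},{"xyz":[0,0,-5],"dr":[0,0,0],"hand":14},{"xyz":[0,0,-5],"dr":[0,0,0],"hand":14},{"xyz":[0,0,-4],"dr":[0,0,0],"hand":14},{"xyz":[0,0,-4],"dr":[0,0,0],"hand":14},{"xyz":[0,0,0],"dr":[0,0,0],"hand":14}]' && python3 -m creep '[{"xyz":[0,0,-4],"dr":[0,0,0],"hand":14},{"xyz":[0,0,-4],"dr":[0,0,0],"hand":14},{"xyz":[0,0,-4],"dr":[0,0,0],"hand":14},{"xyz":[0,0,-4],"dr":[0,0,0],"hand":14},{"xyz":[0,0,-3],"dr":[0,0,0],"hand":14},{"xyz":[0,0,-2],"dr":[0,0,0],"hand":14},{"xyz":[0,0,-1],"dr":[0,0,0],"hand":14},{"xyz":[0,0,0],"dr":[0,0,0],"hand":14},{"xyz":[0,0,0],"dr":[0,0,0],"hand":14}]'
```

```text
time_s: 22.43
position: [0.4682, 0.2157, 0.1184]
tcp_rot: [-1.573, -2.719, 0.002]
wrist_force: [0.4, -1.0, -0.9]
gripper_width: 0.0188
grip_force: 25.0
time_s: 23.18
position: [0.4686, 0.2159, 0.0973]
tcp_rot: [1.573, 2.719, 0.0]
wrist_force: [-0.2, 1.0, -1.2]
gripper_width: 0.0189
grip_force: 25.0
```

```bash
python3 -m creep '[{"xyz":[0,0,-1],"dr":[0,0,0],"hand":14},{"xyz":[0,0,-1],"dr":[0,0,0],"hand":14},{"xyz":[0,0,-0.5],"dr":[0,0,0],"hand":14},{"xyz":[0,0,0],"dr":[0,0,0],"hand":14},{"xyz":[0,0,0],"dr":[0,0,0],"hand":14}]' && python3 -m creep '[{"xyz":[0,0,-0.5],"dr":[0,0,0],"hand":14},{"xyz":[0,0,-0.5],"dr":[0,0,0],"hand":14},{"xyz":[0,0,0],"dr":[0,0,0],"hand":14},{"xyz":[0,0,0],"dr":[0,0,0],"hand":14}]'
```

```text
time_s: 23.6
position: [0.4685, 0.2159, 0.0947]
tcp_rot: [1.573, 2.719, 0.0]
wrist_force: [-0.9, 0.1, -2.4]
gripper_width: 0.0189
grip_force: 25.0
time_s: 23.93
position: [0.4686, 0.2159, 0.094]
tcp_rot: [1.573, 2.719, 0.001]
wrist_force: [-0.9, -1.2, 5.2]
gripper_width: 0.0186
grip_force: 25.0
```

Contact came at the home height. I'll release and go to yellow.

```bash
python3 -m creep '[{"xyz":[0,0,0],"dr":[0,0,0],"hand":20},{"xyz":[0,0,0],"dr":[0,0,0],"hand":23},{"xyz":[0,0,0],"dr":[0,0,0],"hand":27},{"xyz":[0,0,0],"dr":[0,0,0],"hand":27},{"xyz":[0,0,0],"dr":[0,0,0],"hand":27},{"xyz":[0,0,4],"dr":[0,0,0],"hand":27},{"xyz":[0,0,10],"dr":[0,0,0],"hand":27},{"xyz":[0,0,15],"dr":[0,0,0],"hand":27},{"xyz":[0,0,20],"dr":[0,0,0],"hand":27},{"xyz":[0,0,25],"dr":[0,0,0],"hand":27},{"xyz":[0,0,25],"dr":[0,0,0],"hand":27},{"xyz":[0,0,25],"dr":[0,0,0],"hand":27},{"xyz":[0,0,20],"dr":[0,0,0],"hand":27},{"xyz":[0,0,0],"dr":[0,0,0],"hand":27},{"xyz":[0,0,0],"dr":[0,0,0],"hand":27}]'
python3 - <<'E'
from fit import *
s=r.read_state(); print(s['position'])
im=r.snapshot('wrist')[:,:,::-1]; a=r.snapshot('side')[60:160,130:270,::-1]
a=cv2.resize(a,(280,200)); o=np.zeros((384,792,3),np.uint8); o[:,:512]=im; o[:200,512:]=a; cv2.imwrite('pics/rel2.png',o)
E
```

```text
time_s: 25.18
position: [0.4692, 0.2162, 0.2395]
tcp_rot: [1.573, 2.718, 0.005]
wrist_force: [1.0, 0.4, -0.8]
gripper_width: 0.0275
grip_force: 0.0
[0.46922339 0.21615783 0.23950944]
```

View pics/rel2.png

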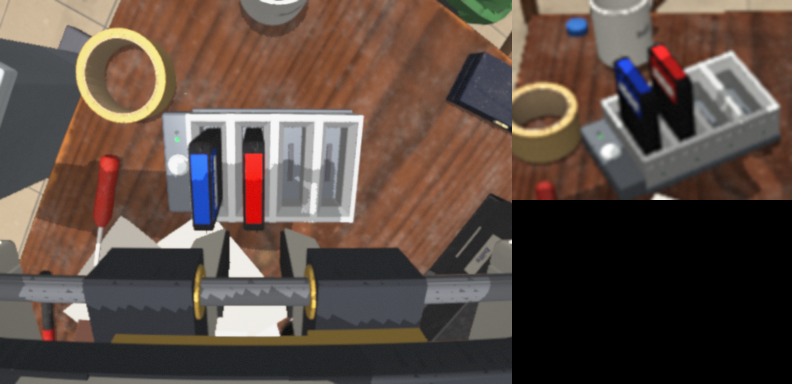

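Blue and red stand upright in bays 1 and 2, with red at (253,180). Moving to yellow.

```bash
python3 -m creep '[{"xyz":[1,-6,0],"dr":[0,0,0.03],"hand":27},{"xyz":[1.5,-12,0],"dr":[0,0,0.06],"hand":27},{"xyz":[2.4,-20,0],"dr":[0,0,0.08],"hand":27},{"xyz":[2.4,-20,0],"dr":[0,0,0.08],"hand":27},{"xyz":[2.4,-20,0],"dr":[0,0,0.08],"hand":27},{"xyz":[2.4,-20,0],"dr":[0,0,0.08],"hand":27},{"xyz":[2.4,-20,0],"dr":[0,0,0.08],"hand":27},{"xyz":[2.4,-20,0],"dr":[0,0,0.08],"hand":27},{"xyz":[2.4,-20,0],"dr":[0,0,0.08],"hand":27},{"xyz":[2.4,-20,0],"dr":[0,0,0.08],"hand":27},{"xyz":[2.4,-20,0],"dr":[0,0,0.08],"hand":27},{"xyz":[2.4,-20,0],"dr":[0,0,0.08],"hand":27},{"xyz":[2.4,-20,0],"dr":[0,0,0.08],"hand":27},{"xyz":[2.4,-20,0],"dr":[0,0,0.08],"hand":27},{"xyz":[2.4,-20,0],"dr":[0,0,0.08],"hand":27},{"xyz":[2.4,-20,0],"dr":[0,0,0.08],"hand":27},{"xyz":[2.4,-20,0],"dr":[0,0,0.08],"hand":27},{"xyz":[2.4,-20,0],"dr":[0,0,0.08],"hand":27},{"xyz":[1.4,-18,0],"dr":[0,0,0.05],"hand":27},{"xyz":[0,-11.4,0],"dr":[0,0,0.015],"hand":27}]' && python3 -m creep '[{"xyz":[0,0,-5],"dr":[0,0,0],"hand":27},{"xyz":[0,0,-15],"dr":[0,0,0],"hand":27},{"xyz":[0,0,-25],"dr":[0,0,0],"hand":27},{"xyz":[0,0,-25],"dr":[0,0,0],"hand":27},{"xyz":[0,0,-10],"dr":[0,0,0],"hand":27},{"xyz":[0,0,0],"dr":[0,0,0],"hand":27},{"xyz":[0,0,0],"dr":[0,0,0],"hand":27}]'
python3 -c "
from h import *
s=r.read_state();M=R.from_rotvec(s['tcp_rot']).as_matrix();print(s['position'],np.degrees(np.arctan2(M[1,1],M[0,1])))
im=r.snapshot('wrist')[:,:,::-1];cv2.imwrite('pics/r3.png',im)"
```

```text
time_s: 26.95
position: [0.5101, -0.1537, 0.2367]
tcp_rot: [0.604, -3.081, 0.0]
wrist_force: [-0.3, 0.8, 1.1]
gripper_width: 0.0268
grip_force: 0.0
time_s: 27.53
position: [0.5105, -0.151, 0.1575]
tcp_rot: [0.603, -3.082, -0.001]
wrist_force: [-0.1, -0.6, 0.2]
gripper_width: 0.0269
grip_force: 0.0
[ 0.51052771 -0.15097898  0.15749951] 112.1273335984772
```

View pics/r3.png

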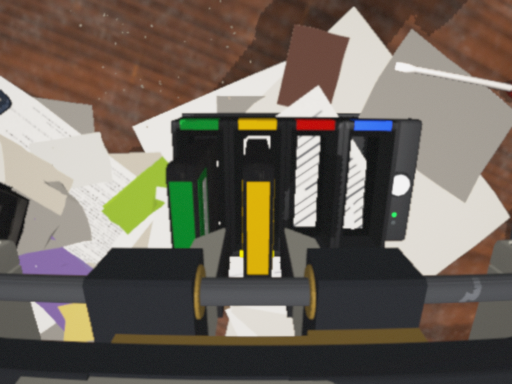

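Yellow is centred between the fingers (col 257) and green is clear of the left finger, so I'll descend, grip and lift.

```bash
python3 -m creep '[{"xyz":[1,0,-8],"dr":[0,0,0],"hand":27},{"xyz":[0,0,-15],"dr":[0,0,0],"hand":27},{"xyz":[0,0,-18],"dr":[0,0,0],"hand":27},{"xyz":[0,0,-15],"dr":[0,0,0],"hand":27},{"xyz":[0,0,-8],"dr":[0,0,0],"hand":27},{"xyz":[0,0,0],"dr":[0,0,0],"hand":27},{"xyz":[0,0,0],"dr":[0,0,0],"hand":27},{"xyz":[0,0,0],"dr":[0,0,0],"hand":14},{"xyz":[0,0,0],"dr":[0,0,0],"hand":14},{"xyz":[0,0,0],"dr":[0,0,0],"hand":14},{"xyz":[0,0,0],"dr":[0,0,0],"hand":14},{"xyz":[0,0,0],"dr":[0,0,0],"hand":14}]' 25
```

```text
time_s: 28.58
position: [0.5124, -0.1512, 0.0945]
tcp_rot: [-0.603, 3.082, 0.0]
wrist_force: [-1.6, 3.1, 7.3]
gripper_width: 0.019
grip_force: 25.0
```

```bash
python3 -m creep '[{"xyz":[0,0,3],"dr":[0,0,0],"hand":14},{"xyz":[0,0,5],"dr":[0,0,0],"hand":14},{"xyz":[0,0,8],"dr":[0,0,0],"hand":14},{"xyz":[0,0,12],"dr":[0,0,0],"hand":14},{"xyz":[0,0,15],"dr":[0,0,0],"hand":14},{"xyz":[0,0,15],"dr":[0,0,0],"hand":14},{"xyz":[0,0,15],"dr":[0,0,0],"hand":14},{"xyz":[0,0,15],"dr":[0,0,0],"hand":14},{"xyz":[0,0,15],"dr":[0,0,0],"hand":14},{"xyz":[0,0,15],"dr":[0,0,0],"hand":14},{"xyz":[0,0,15],"dr":[0,0,0],"hand":14},{"xyz":[0,0,15],"dr":[0,0,0],"hand":14},{"xyz":[0,0,10],"dr":[0,0,0],"hand":14},{"xyz":[0,0,5],"dr":[0,0,0],"hand":14},{"xyz":[0,0,0],"dr":[0,0,0],"hand":14}]'
```

```text
time_s: 29.83
position: [0.5123, -0.1518, 0.2579]
tcp_rot: [-0.602, 3.081, -0.001]
wrist_force: [0.5, 0.2, -1.6]
gripper_width: 0.0187
grip_force: 25.0
```

```bash
python3 -m creep '[{"xyz":[-1,6,0],"dr":[0,0,-0.03],"hand":14},{"xyz":[-1,12,0],"dr":[0,0,-0.06],"hand":14},{"xyz":[-2,21.5,0],"dr":[0,0,-0.08],"hand":14},{"xyz":[-2,21.5,0],"dr":[0,0,-0.08],"hand":14},{"xyz":[-2,21.5,0],"dr":[0,0,-0.08],"hand":14},{"xyz":[-2,21.5,0],"dr":[0,0,-0.08],"hand":14},{"xyz":[-2,21.5,0],"dr":[0,0,-0.08],"hand":14},{"xyz":[-2,21.5,0],"dr":[0,0,-0.08],"hand":14},{"xyz":[0,21.5,0],"dr":[0,0,-0.08],"hand":14},{"xyz":[0,21.5,0],"dr":[0,0,-0.08],"hand":14},{"xyz":[0,21.5,0],"dr":[0,0,-0.08],"hand":14},{"xyz":[0,21.5,0],"dr":[0,0,-0.08],"hand":14},{"xyz":[2,21.5,0],"dr":[0,0,-0.08],"hand":14},{"xyz":[2,21.5,0],"dr":[0,0,-0.08],"hand":14},{"xyz":[2,21.5,0],"dr":[0,0,-0.08],"hand":14},{"xyz":[2,21.5,0],"dr":[0,0,-0.08],"hand":14},{"xyz":[1,21.5,0],"dr":[0,0,-0.08],"hand":14},{"xyz":[1,21.5,0],"dr":[0,0,-0.08],"hand":14},{"xyz":[0.2,18,0],"dr":[0,0,-0.05],"hand":14},{"xyz":[0,10.6,0],"dr":[0,0,-0.015],"hand":14}]' && python3 -m creep '[{"xyz":[0,0,-3],"dr":[0,0,0],"hand":14},{"xyz":[0,0,-8],"dr":[0,0,0],"hand":14},{"xyz":[0,0,-14],"dr":[0,0,0],"hand":14},{"xyz":[0,0,-14],"dr":[0,0,0],"hand":14},{"xyz":[0,0,-14],"dr":[0,0,0],"hand":14},{"xyz":[0,0,-14],"dr":[0,0,0],"hand":14},{"xyz":[0,0,-14],"dr":[0,0,0],"hand":14},{"xyz":[0,0,-8],"dr":[0,0,0],"hand":14},{"xyz":[0,0,-4],"dr":[0,0,0],"hand":14},{"xyz":[0,0,0],"dr":[0,0,0],"hand":14},{"xyz":[0,0,0],"dr":[0,0,0],"hand":14}]'
python3 -c "
from h import *
s=r.read_state();M=R.from_rotvec(s['tcp_rot']).as_matrix();print(s['position'],np.degrees(np.arctan2(M[1,1],M[0,1])))
im=r.snapshot('wrist')[:,:,::-1];cv2.imwrite('pics/p3.png',im)"
```

```text
time_s: 31.5
position: [0.5072, 0.2416, 0.2555]
tcp_rot: [-1.574, -2.718, 0.002]
wrist_force: [0.5, 0.6, -1.1]
gripper_width: 0.0191
grip_force: 25.0
time_s: 32.42
position: [0.5083, 0.2386, 0.164]
tcp_rot: [1.574, 2.719, 0.0]
wrist_force: [-0.9, 0.0, -1.4]
gripper_width: 0.0189
grip_force: 25.0
[0.50825734 0.23856353 0.16395038] 29.875341298400663
```

View pics/p3.png

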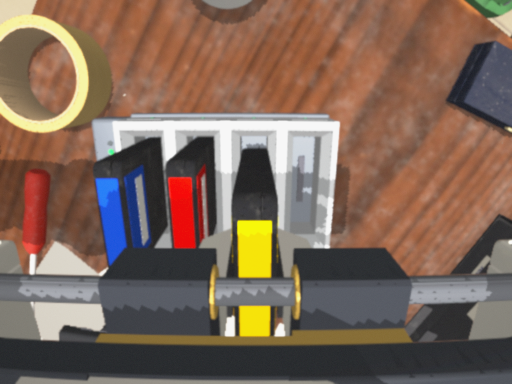

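Yellow is centred over bay 3 (col 255). I'll lower it.

```bash
python3 -m creep '[{"xyz":[0,0,-4],"dr":[0,0,0],"hand":14},{"xyz":[0,0,-8],"dr":[0,0,0],"hand":14},{"xyz":[0,0,-8],"dr":[0,0,0],"hand":14},{"xyz":[0,0,-6],"dr":[0,0,0],"hand":14},{"xyz":[0,0,-5],"dr":[0,0,0],"hand":14},{"xyz":[0,0,-5],"dr":[0,0,0],"hand":14},{"xyz":[0,0,-4],"dr":[0,0,0],"hand":14},{"xyz":[0,0,-4],"dr":[0,0,0],"hand":14},{"xyz":[0,0,0],"dr":[0,0,0],"hand":14}]' && python3 -m creep '[{"xyz":[0,0,-4],"dr":[0,0,0],"hand":14},{"xyz":[0,0,-4],"dr":[0,0,0],"hand":14},{"xyz":[0,0,-4],"dr":[0,0,0],"hand":14},{"xyz":[0,0,-4],"dr":[0,0,0],"hand":14},{"xyz":[0,0,-3],"dr":[0,0,0],"hand":14},{"xyz":[0,0,-2],"dr":[0,0,0],"hand":14},{"xyz":[0,0,-1],"dr":[0,0,0],"hand":14},{"xyz":[0,0,0],"dr":[0,0,0],"hand":14},{"xyz":[0,0,0],"dr":[0,0,0],"hand":14}]'
```

```text
time_s: 33.22
position: [0.5077, 0.2389, 0.1189]
tcp_rot: [-1.573, -2.719, 0.001]
wrist_force: [-0.5, 0.5, -1.5]
gripper_width: 0.0192
grip_force: 25.0
time_s: 33.97
position: [0.5081, 0.2391, 0.0978]
tcp_rot: [1.573, 2.719, 0.0]
wrist_force: [-0.5, 0.5, -1.8]
gripper_width: 0.0188
grip_force: 25.0
```

```bash
python3 -m creep '[{"xyz":[0,0,-1],"dr":[0,0,0],"hand":14},{"xyz":[0,0,-1],"dr":[0,0,0],"hand":14},{"xyz":[0,0,-0.5],"dr":[0,0,0],"hand":14},{"xyz":[0,0,0],"dr":[0,0,0],"hand":14},{"xyz":[0,0,0],"dr":[0,0,0],"hand":14}]' && python3 -m creep '[{"xyz":[0,0,-0.5],"dr":[0,0,0],"hand":14},{"xyz":[0,0,-0.5],"dr":[0,0,0],"hand":14},{"xyz":[0,0,0],"dr":[0,0,0],"hand":14},{"xyz":[0,0,0],"dr":[0,0,0],"hand":14}]'
```

```text
time_s: 34.38
position: [0.508, 0.2391, 0.0952]
tcp_rot: [-1.573, -2.719, -0.0]
wrist_force: [0.5, 0.4, -2.1]
gripper_width: 0.0188
grip_force: 25.0
time_s: 34.72
position: [0.5082, 0.2392, 0.0945]
tcp_rot: [1.573, 2.719, 0.001]
wrist_force: [-1.0, -0.2, 4.4]
gripper_width: 0.0188
grip_force: 25.0
```

```bash
python3 -m creep '[{"xyz":[0,0,0],"dr":[0,0,0],"hand":20},{"xyz":[0,0,0],"dr":[0,0,0],"hand":23},{"xyz":[0,0,0],"dr":[0,0,0],"hand":27},{"xyz":[0,0,0],"dr":[0,0,0],"hand":27},{"xyz":[0,0,0],"dr":[0,0,0],"hand":27},{"xyz":[0,0,4],"dr":[0,0,0],"hand":27},{"xyz":[0,0,10],"dr":[0,0,0],"hand":27},{"xyz":[0,0,15],"dr":[0,0,0],"hand":27},{"xyz":[0,0,20],"dr":[0,0,0],"hand":27},{"xyz":[0,0,25],"dr":[0,0,0],"hand":27},{"xyz":[0,0,25],"dr":[0,0,0],"hand":27},{"xyz":[0,0,25],"dr":[0,0,0],"hand":27},{"xyz":[0,0,20],"dr":[0,0,0],"hand":27},{"xyz":[0,0,0],"dr":[0,0,0],"hand":27},{"xyz":[0,0,0],"dr":[0,0,0],"hand":27}]' && python3 -c "
from h import *
cv2.imwrite('pics/rel3.png',r.snapshot('wrist')[:,:,::-1])"
python3 -m creep '[{"xyz":[0,-7,0],"dr":[0,0,0.03],"hand":27},{"xyz":[0.5,-14,0],"dr":[0,0,0.06],"hand":27},{"xyz":[1.4,-24,0],"dr":[0,0,0.08],"hand":27},{"xyz":[1.4,-24,0],"dr":[0,0,0.08],"hand":27},{"xyz":[1.4,-24,0],"dr":[0,0,0.08],"hand":27},{"xyz":[1.4,-24,0],"dr":[0,0,0.08],"hand":27},{"xyz":[1.4,-24,0],"dr":[0,0,0.08],"hand":27},{"xyz":[1.4,-24,0],"dr":[0,0,0.08],"hand":27},{"xyz":[1.4,-24,0],"dr":[0,0,0.08],"hand":27},{"xyz":[1.4,-24,0],"dr":[0,0,0.08],"hand":27},{"xyz":[1.4,-24,0],"dr":[0,0,0.08],"hand":27},{"xyz":[1.4,-24,0],"dr":[0,0,0.08],"hand":27},{"xyz":[1.4,-24,0],"dr":[0,0,0.08],"hand":27},{"xyz":[1.4,-24,0],"dr":[0,0,0.08],"hand":27},{"xyz":[1.4,-24,0],"dr":[0,0,0.08],"hand":27},{"xyz":[1.4,-24,0],"dr":[0,0,0.08],"hand":27},{"xyz":[1.4,-24,0],"dr":[0,0,0.08],"hand":27},{"xyz":[0,-24,0],"dr":[0,0,0.08],"hand":27},{"xyz":[0,-18,0],"dr":[0,0,0.05],"hand":27},{"xyz":[0,-10,0],"dr":[0,0,0.015],"hand":27}]' && python3 -m creep '[{"xyz":[0,0,-5],"dr":[0,0,0],"hand":27},{"xyz":[0,0,-15],"dr":[0,0,0],"hand":27},{"xyz":[0,0,-25],"dr":[0,0,0],"hand":27},{"xyz":[0,0,-25],"dr":[0,0,0],"hand":27},{"xyz":[0,0,-10],"dr":[0,0,0],"hand":27},{"xyz":[0,0,0],"dr":[0,0,0],"hand":27},{"xyz":[0,0,0],"dr":[0,0,0],"hand":27}]'
python3 -c "
from h import *
s=r.read_state();M=R.from_rotvec(s['tcp_rot']).as_matrix();print(s['position'],np.degrees(np.arctan2(M[1,1],M[0,1])))
im=r.snapshot('wrist')[:,:,::-1];a=cv2.imread('pics/rel3.png');cv2.imwrite('pics/r4.png',cv2.resize(np.hstack([im,a]),(800,300),interpolation=cv2.INTER_AREA))"
```

```text
time_s: 35.97
position: [0.5088, 0.2393, 0.2401]
tcp_rot: [1.572, 2.718, 0.005]
wrist_force: [-0.4, -0.5, -0.4]
gripper_width: 0.027
grip_force: 0.0
time_s: 37.68
position: [0.5282, -0.1968, 0.2372]
tcp_rot: [0.602, -3.081, 0.0]
wrist_force: [-0.2, 0.5, -0.1]
gripper_width: 0.0272
grip_force: 0.0
time_s: 38.27
position: [0.5293, -0.1933, 0.158]
tcp_rot: [0.603, -3.082, -0.001]
wrist_force: [-0.1, -0.5, 0.4]
gripper_width: 0.0272
grip_force: 0.0
[ 0.5293068  -0.19328877  0.15801781] 112.13717234866054
```

View pics/r4.png

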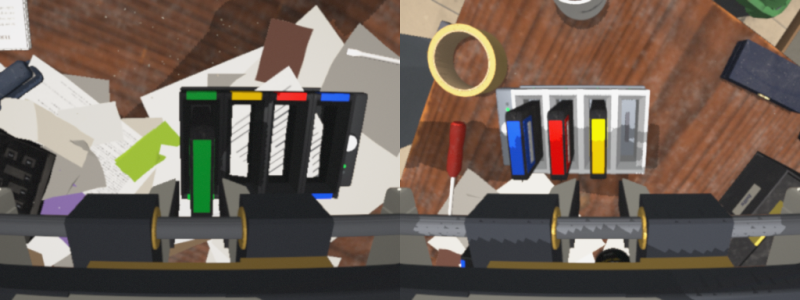

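Blue, red and yellow stand in bays 1–3 (right half), and green is centred between the fingers (left half, col 202). I'll descend, grip and lift.

```bash
python3 -m creep '[{"xyz":[0,0,-8],"dr":[0,0,0],"hand":27},{"xyz":[0,0,-15],"dr":[0,0,0],"hand":27},{"xyz":[0,0,-18],"dr":[0,0,0],"hand":27},{"xyz":[0,0,-15],"dr":[0,0,0],"hand":27},{"xyz":[0,0,-8],"dr":[0,0,0],"hand":27},{"xyz":[0,0,0],"dr":[0,0,0],"hand":27},{"xyz":[0,0,0],"dr":[0,0,0],"hand":27},{"xyz":[0,0,0],"dr":[0,0,0],"hand":14},{"xyz":[0,0,0],"dr":[0,0,0],"hand":14},{"xyz":[0,0,0],"dr":[0,0,0],"hand":14},{"xyz":[0,0,0],"dr":[0,0,0],"hand":14},{"xyz":[0,0,0],"dr":[0,0,0],"hand":14}]' 25
```

```text
time_s: 39.32
position: [0.5301, -0.1936, 0.0952]
tcp_rot: [-0.603, 3.082, 0.0]
wrist_force: [0.0, 2.1, 6.9]
gripper_width: 0.0189
grip_force: 25.0
```

```bash
python3 -m creep '[{"xyz":[0,0,3],"dr":[0,0,0],"hand":14},{"xyz":[0,0,5],"dr":[0,0,0],"hand":14},{"xyz":[0,0,8],"dr":[0,0,0],"hand":14},{"xyz":[0,0,12],"dr":[0,0,0],"hand":14},{"xyz":[0,0,15],"dr":[0,0,0],"hand":14},{"xyz":[0,0,15],"dr":[0,0,0],"hand":14},{"xyz":[0,0,15],"dr":[0,0,0],"hand":14},{"xyz":[0,0,15],"dr":[0,0,0],"hand":14},{"xyz":[0,0,15],"dr":[0,0,0],"hand":14},{"xyz":[0,0,15],"dr":[0,0,0],"hand":14},{"xyz":[0,0,15],"dr":[0,0,0],"hand":14},{"xyz":[0,0,15],"dr":[0,0,0],"hand":14},{"xyz":[0,0,15],"dr":[0,0,0],"hand":14},{"xyz":[0,0,10],"dr":[0,0,0],"hand":14},{"xyz":[0,0,5],"dr":[0,0,0],"hand":14},{"xyz":[0,0,0],"dr":[0,0,0],"hand":14}]'
```

```text
time_s: 40.65
position: [0.5299, -0.1942, 0.2735]
tcp_rot: [-0.602, 3.081, -0.001]
wrist_force: [-0.4, -0.3, -1.3]
gripper_width: 0.0189
grip_force: 25.0
```

```bash
python3 -m creep '[{"xyz":[0,8,0],"dr":[0,0,-0.03],"hand":14},{"xyz":[0,15,0],"dr":[0,0,-0.06],"hand":14},{"xyz":[-5,25,0],"dr":[0,0,-0.08],"hand":14},{"xyz":[-5,25,0],"dr":[0,0,-0.08],"hand":14},{"xyz":[-5,25,0],"dr":[0,0,-0.08],"hand":14},{"xyz":[-5,25,0],"dr":[0,0,-0.08],"hand":14},{"xyz":[-5,25,0],"dr":[0,0,-0.08],"hand":14},{"xyz":[0,25,0],"dr":[0,0,-0.08],"hand":14},{"xyz":[0,25,0],"dr":[0,0,-0.08],"hand":14},{"xyz":[0,25,0],"dr":[0,0,-0.08],"hand":14},{"xyz":[0,25,0],"dr":[0,0,-0.08],"hand":14},{"xyz":[0,25,0],"dr":[0,0,-0.08],"hand":14},{"xyz":[7,25,0],"dr":[0,0,-0.08],"hand":14},{"xyz":[7,25,0],"dr":[0,0,-0.08],"hand":14},{"xyz":[7,25,0],"dr":[0,0,-0.08],"hand":14},{"xyz":[7,25,0],"dr":[0,0,-0.08],"hand":14},{"xyz":[7,25,0],"dr":[0,0,-0.08],"hand":14},{"xyz":[7,25,0],"dr":[0,0,-0.08],"hand":14},{"xyz":[1,20,0],"dr":[0,0,-0.05],"hand":14},{"xyz":[0,13,0],"dr":[0,0,-0.015],"hand":14}]' && python3 -m creep '[{"xyz":[0,0,-3],"dr":[0,0,0],"hand":14},{"xyz":[0,0,-8],"dr":[0,0,0],"hand":14},{"xyz":[0,0,-14],"dr":[0,0,0],"hand":14},{"xyz":[0,0,-14],"dr":[0,0,0],"hand":14},{"xyz":[0,0,-14],"dr":[0,0,0],"hand":14},{"xyz":[0,0,-14],"dr":[0,0,0],"hand":14},{"xyz":[0,0,-14],"dr":[0,0,0],"hand":14},{"xyz":[0,0,-14],"dr":[0,0,0],"hand":14},{"xyz":[0,0,-8],"dr":[0,0,0],"hand":14},{"xyz":[0,0,-4],"dr":[0,0,0],"hand":14},{"xyz":[0,0,0],"dr":[0,0,0],"hand":14},{"xyz":[0,0,0],"dr":[0,0,0],"hand":14}]'
python3 -c "
from h import *
s=r.read_state();M=R.from_rotvec(s['tcp_rot']).as_matrix();print(s['position'],np.degrees(np.arctan2(M[1,1],M[0,1])))
im=r.snapshot('wrist')[:,:,::-1];cv2.imwrite('pics/p4.png',im)"
```

```text
time_s: 42.32
position: [0.5469, 0.2648, 0.2707]
tcp_rot: [-1.574, -2.718, 0.002]
wrist_force: [-0.5, -0.4, -2.3]
gripper_width: 0.0187
grip_force: 25.0
time_s: 43.32
position: [0.5478, 0.2615, 0.1655]
tcp_rot: [1.574, 2.719, 0.0]
wrist_force: [-0.1, 0.5, -0.5]
gripper_width: 0.0192
grip_force: 25.0
[0.54777196 0.26154129 0.16549597] 29.874457065971956
```

View pics/p4.png

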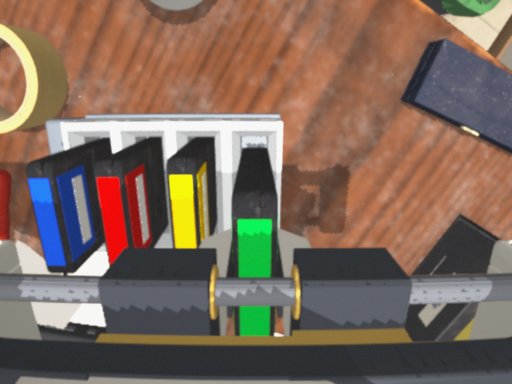

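Green is centred over bay 4 (col 255). Home is at TCP z = 0.095, so I'll lower it 66 mm and then creep.

```bash
python3 -m creep '[{"xyz":[0,0,-4],"dr":[0,0,0],"hand":14},{"xyz":[0,0,-8],"dr":[0,0,0],"hand":14},{"xyz":[0,0,-8],"dr":[0,0,0],"hand":14},{"xyz":[0,0,-6],"dr":[0,0,0],"hand":14},{"xyz":[0,0,-5],"dr":[0,0,0],"hand":14},{"xyz":[0,0,-5],"dr":[0,0,0],"hand":14},{"xyz":[0,0,-4],"dr":[0,0,0],"hand":14},{"xyz":[0,0,-4],"dr":[0,0,0],"hand":14},{"xyz":[0,0,0],"dr":[0,0,0],"hand":14}]' && python3 -m creep '[{"xyz":[0,0,-4],"dr":[0,0,0],"hand":14},{"xyz":[0,0,-4],"dr":[0,0,0],"hand":14},{"xyz":[0,0,-4],"dr":[0,0,0],"hand":14},{"xyz":[0,0,-4],"dr":[0,0,0],"hand":14},{"xyz":[0,0,-3],"dr":[0,0,0],"hand":14},{"xyz":[0,0,-2],"dr":[0,0,0],"hand":14},{"xyz":[0,0,-1],"dr":[0,0,0],"hand":14},{"xyz":[0,0,0],"dr":[0,0,0],"hand":14},{"xyz":[0,0,0],"dr":[0,0,0],"hand":14}]'
```

```text
time_s: 44.12
position: [0.5471, 0.2619, 0.1203]
tcp_rot: [-1.573, -2.719, 0.002]
wrist_force: [0.2, -0.8, -1.3]
gripper_width: 0.0188
grip_force: 25.0
time_s: 44.87
position: [0.5476, 0.2621, 0.0993]
tcp_rot: [1.573, 2.719, 0.0]
wrist_force: [-0.4, 0.8, -1.1]
gripper_width: 0.0189
grip_force: 25.0
```

```bash
python3 -m creep '[{"xyz":[0,0,-1],"dr":[0,0,0],"hand":14},{"xyz":[0,0,-1],"dr":[0,0,0],"hand":14},{"xyz":[0,0,-1],"dr":[0,0,0],"hand":14},{"xyz":[0,0,0],"dr":[0,0,0],"hand":14},{"xyz":[0,0,0],"dr":[0,0,0],"hand":14}]' && python3 -m creep '[{"xyz":[0,0,-0.5],"dr":[0,0,0],"hand":14},{"xyz":[0,0,-0.5],"dr":[0,0,0],"hand":14},{"xyz":[0,0,0],"dr":[0,0,0],"hand":14},{"xyz":[0,0,0],"dr":[0,0,0],"hand":14}]'
```

```text
time_s: 45.28
position: [0.5475, 0.262, 0.0962]
tcp_rot: [-1.573, -2.719, 0.0]
wrist_force: [-0.3, 0.2, -0.7]
gripper_width: 0.019
grip_force: 25.0
time_s: 45.62
position: [0.5475, 0.2621, 0.0953]
tcp_rot: [1.573, 2.719, 0.0]
wrist_force: [0.2, 0.4, -2.4]
gripper_width: 0.0193
grip_force: 25.0
```

```bash
python3 -m creep '[{"xyz":[0,0,-0.5],"dr":[0,0,0],"hand":14},{"xyz":[0,0,0],"dr":[0,0,0],"hand":14},{"xyz":[0,0,0],"dr":[0,0,0],"hand":14}]'
```

```text
time_s: 45.87
position: [0.5476, 0.2621, 0.0951]
tcp_rot: [-1.573, -2.719, -0.001]
wrist_force: [-1.6, -0.9, 4.9]
gripper_width: 0.0188
grip_force: 25.0
```

Green touches the floor at its home height. I'll release, rise and take a final look.

```bash
python3 -m creep '[{"xyz":[0,0,0],"dr":[0,0,0],"hand":20},{"xyz":[0,0,0],"dr":[0,0,0],"hand":23},{"xyz":[0,0,0],"dr":[0,0,0],"hand":27},{"xyz":[0,0,0],"dr":[0,0,0],"hand":27},{"xyz":[0,0,0],"dr":[0,0,0],"hand":27},{"xyz":[0,0,4],"dr":[0,0,0],"hand":27},{"xyz":[0,0,10],"dr":[0,0,0],"hand":27},{"xyz":[0,0,15],"dr":[0,0,0],"hand":27},{"xyz":[0,0,20],"dr":[0,0,0],"hand":27},{"xyz":[0,0,25],"dr":[0,0,0],"hand":27},{"xyz":[0,0,25],"dr":[0,0,0],"hand":27},{"xyz":[0,0,25],"dr":[0,0,0],"hand":27},{"xyz":[0,0,25],"dr":[0,0,0],"hand":27},{"xyz":[0,0,25],"dr":[0,0,0],"hand":27},{"xyz":[0,0,15],"dr":[0,0,0],"hand":27},{"xyz":[0,0,0],"dr":[0,0,0],"hand":27},{"xyz":[0,0,0],"dr":[0,0,0],"hand":27}]'
python3 -c "
from h import *
a=r.snapshot('scene')[110:300,100:370,::-1];b=r.snapshot('wrist')[:,:,::-1]
cv2.imwrite('pics/fin.png',np.hstack([cv2.resize(a,(400,281)),cv2.resize(b,(375,281))]))"
```

```text
time_s: 47.28
position: [0.548, 0.2621, 0.2852]
tcp_rot: [1.573, 2.718, 0.004]
wrist_force: [0.1, -1.2, -0.6]
gripper_width: 0.027
grip_force: 0.0
```

View pics/fin.png

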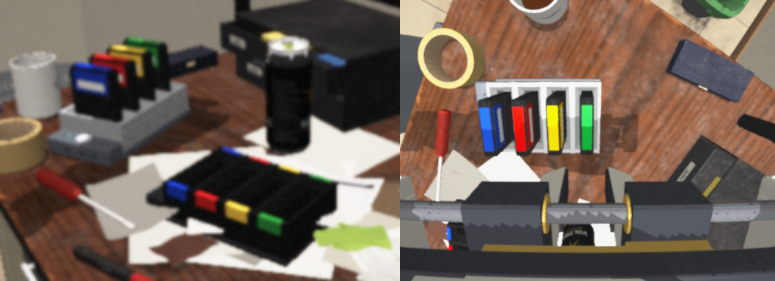

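All four stand upright in the grey dock: blue, red, yellow, green from the button end. The old dock is empty and the can is still standing.

```bash
python3 -c "
from bench import r
print(r.job_done())"
```

```text
the job is handed in; nothing more can be done
None
```

All four disks are in the new dock, upright and fully home, in the same order from the power-button end (blue, red, yellow, green), with the can untouched; the job is handed in at about 47 s, but blue was pressed against its slot floor with up to about 30 N.

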